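Charge the stone tumbler, close it and lock its castle nut

ROBOT

A 6-joint arm with a two-finger parallel gripper is mounted at the origin on a cart in front of the work surface, level with it; the furniture and walls round the work are solid. World frame = base frame: x ahead of the robot, y to its left, z up, the work surface at z = 0. Lengths are in m, angles in rad, forces in N, time in s.
With the tool pointing down it reaches from about 0.35 to 0.975 m from the base axis. Payload 4.9 kg.
Tool frame: the origin (TCP) lies on the centre line of the jaws, within the pads' length; the fingertips stand 11 mm ahead of it and the grasp point (between the pads) lies 8 mm behind it; z points along the fingers, y is the direction in which the jaws open and shut (so a half turn about z gives the same grasp; the last joint's range is limited). The gripper opens to 85 mm and grips with 20 to 120 N. Pads are 22 mm wide; open, the fingers measure 114 mm over their backs; the gripper's body (76 mm by 85 mm) begins 54 mm behind the grasp point. The pads swing forward as they close: fully open they stand 13 mm farther back than shut.
Start: joints at [-1.279, 0.053, 1.613, -0, 1.476, -0.119], TCP at [0.25, -0.573, 0.242] pointing down, gripper open.
Joint ranges: [-3.01, 3.01], [-1.01, 2.22], [0.06, 2.58], [-1.02, 4.17], [0.09, 2.62], [-3.14, 3.14]. Speed limits (rad/s): [2.57, 2.57, 3.14, 3.14, 3.14, 3.14].

INTERFACE

Orientations are given as a rotation vector (axis times angle).
In Python, from station import ctrl gives the robot as it stands.
- The arm moves only by the shell command python3 -m crank 'ROWS' [OPENING] [FORCE]. ROWS is JSON, a list of rows, each an object of numbers: "x", "y", "z": the shift along the tool's x, y, z as a fraction of full scale; "roll": the turn about the tool's z as a fraction of full scale. In form: [{"x": .., "y": .., "z": .., "roll": ..}, ...]. A call has 1 to 10 rows; each row shifts and turns the commanded pose from where the row before left it, along the tool's axes as they then stand; what a row does not reach is not made up. Full scale, the value 1, is 0.06 m for a shift and 0.12 rad for a turn. A row lasts 1/8 s, in which the tool goes at most 62.5 mm and 10.7 degrees, less where a joint would pass 70% of its speed; a pose out of reach is approached as far as the arm can. A call with a number of a shift or a turn outside -1 to 1 is refused whole. A call with a gripper value outside its range is refused whole. OPENING is the closure, from 0 (fully open) to 1 (shut), set as the call begins (- or left out, the last holds). The fingers move at their own pace and stop on an object; FORCE is the grip in N (left out, the last holds). Time passes only in rows, so rows that do not move let the fingers close. It gives the time, the measured TCP pose, the force and the opening at its end, in the units of the state.
- ctrl.get_obs(): the state, without advancing time (a new reading comes with each control period).
- ctrl.get_image(name): name is "side" or "top" or "wrist"; returns a dict with "img" (384x512x3 uint8, red, green, blue), "K" (3x3 intrinsics, pixels), "rvec" (rotation vector, rad) and "tvec" (3), from world to camera coordinates, as OpenCV has them. Camera axes: x right, y down, z forward; pixel columns grow to the right and rows downward; lengths in m; the calibration is good to about 2 mm. A picture is of the moment at which its call begins. There is no depth.
- ctrl.finish_job(): hands the job in, once; it reports no verdict.
The state is a dict: "t": time; "q": joint angles; "dq": joint speeds; "effort": joint torques, N m; "tool_pos": TCP position; "tool_rot": TCP orientation; "contact_force": force on the tool from outside, world axes, zero at the start; "wrist_torque": the same for the moment, N m; "opening": finger opening in m.
Only numpy, scipy, OpenCV 4.12 (cv2) and the standard library are available. Lean on these libraries where they do the work, as an engineer would, in place of code of your own. Each camera call takes 0.05 s, during which the arm holds its last target.

TASK

Put every piece of rough stone lying on the bench into the tumbler bowl, leaving the finished cabochons and the other things alone, then swing the cover shut over the bowl so that its fork goes round the stud. Tighten the castle nut clockwise until it is tight on its washer, then turn it on clockwise a little further, without backing it off, until one of its slots faces the locking pin. Then push the sprung locking pin fully in through the slot so that it stays in, and let go of everything.

Things in the scene. Friction and masses are not known exactly. Their poses are not given: they have to be found in the camera images.
- stone_0: largest rough stone, 44 x 52 x 36 mm, sandy grey-brown, uncut lump, origin at the centre of its underside, x across its narrow width, y along its length. May be absent.
- stone_1: rough stone, 32 x 44 x 23 mm, grey-white uncut lump, origin at the centre of its underside, x across its narrow width, y along its length. May be absent.
- stone_2: rough stone, 29 x 34 x 22 mm, reddish uncut lump, origin at the centre of its underside, x across its narrow width, y along its length. May be absent.
- stone_3: rough stone, 32 x 44 x 23 mm, grey-white uncut lump, origin at the centre of its underside, x across its narrow width, y along its length. May be absent.
- stone_4: rough stone, 29 x 34 x 22 mm, reddish uncut lump, origin at the centre of its underside, x across its narrow width, y along its length. May be absent.
- stone_5: rough stone, 32 x 44 x 23 mm, grey-white uncut lump, origin at the centre of its underside, x across its narrow width, y along its length. May be absent.
- tumbler: the stone tumbler, fixed to the bench: a grey base plate 145 x 315 mm, 14 mm high, with an open round black bowl, a pivot post, a threaded stud and a pin bracket. Origin on the bench below the bowl's axis. In its frame the pivot post is at y = +90 mm, the stud at y = -90 mm, and beyond the stud the pin bracket (34 mm wide in x, y = -150 to -175 mm, 150 mm high)
- bowl_mouth (a point): centre of the bowl's mouth at rim height, 85 mm above the bench; the bowl is 124 mm over all, about 110 mm inside, its floor 59 mm below the rim
- cover (a joint): angle of the flat aluminium swing cover, rad: 0 = shut over the bowl (stop), grows as it swings open, clockwise seen from above, to 1.7; about 1.4 at the start. It swings level about the upright pivot, with light friction, and stays where it is left. It is 6 mm thick, top face 93 mm above the bench: a disc of 128 mm with, opposite the pivot, a fork that slips round the stud underneath the nut
- cover_pivot (a point): point on the cover's upright pivot axis
- cover_knob (a point): top centre of the upright round knob on the cover, 24 mm across, 28 mm tall, 90 mm from the pivot axis; when the cover is shut it stands on the bowl's axis. Its top is 121 mm above the bench
- nut (a joint): rad; how far the castle nut is from tight: negative = still to be turned, 0 = tight (run down on its washer). It grows as the nut is turned clockwise seen from above; turns easily. The nut does not rise or sink. Turned back again it falls below 0: backed off
- washer (a joint): rad; how far the washer under the nut has been dragged round (it has a small tab at its rim that shows it turning). Once joint nut has reached 0, turning the nut further clockwise drags the washer along stiffly (0.3 N m) and this value grows; where it starts has no meaning of its own. Room for at least 1.7 rad
- nut_a (a point): centre of the nut's hexagon (on the stud's axis, 115 mm above the bench). Its x axis points along one of the three lines through opposite slots; the flats of the hexagon are square to these lines, so the nut can be gripped along them. Hexagon 46 mm across flats, from 103 to 128 mm above the bench; above it a crown of 44 mm with six slots 9 mm wide, 60 degrees apart, up to 144 mm; the stud ends at 152 mm
- nut_b (a point): centre of the nut's hexagon (on the stud's axis, 115 mm above the bench). Its x axis points along one of the three lines through opposite slots (60 degrees from nut_a)
- nut_c (a point): centre of the nut's hexagon (on the stud's axis, 115 mm above the bench). Its x axis points along one of the three lines through opposite slots (120 degrees from nut_a)
- cotter_hole (a point): the cotter hole in the stud, on the stud's axis, 136 mm above the bench. Its x axis is the direction in which the locking pin is pushed. A slot is lined up when the x axis of nut_a, nut_b or nut_c is parallel to it (either way round) within 0.13 rad
- lock_pin (a joint): m; travel of the sprung locking pin: 0 = sprung out, 0.052 = pushed to its stop. Pushed past about 0.046 it clicks and stays in at about 0.049, otherwise it springs out again. About 5 N are needed. The pin is 4.5 mm thick; out, its tip stands 52 mm from the stud's axis. With no slot before it, it strikes the nut's crown at about 0.03
- pin_head (a point): centre of the outer face of the pin's round black push head, 36 mm across, 14 mm thick; 155 mm from the stud's axis when out. The face looks away from the stud; its centre is 136 mm above the bench
- cabochon_a: finished oval grey-white cabochon, 26 x 36 x 10 mm, on the bench: to be left alone. Origin: centre of its underside
- cabochon_b: finished round reddish cabochon, 23 mm across, 8 mm high, on the bench: to be left alone. Origin: centre of its underside
- jar: screw-lid jar, 55 mm across, 68 mm high, standing behind: to be left alone. Origin: centre of its underside

How it is judged:
On the way, in this order (a step that is already met when the one before it is completed fails the run):
1. every rough stone lies in the bowl, below its rim (horizontal distance between each of stone_0, stone_1, stone_2, stone_3, stone_4, stone_5 and bowl_mouth below 0.056 m and height (world z) of each of stone_0, stone_1, stone_2, stone_3, stone_4, stone_5 below 0.082 m), for 0.2 s.
2. the cover is shut (value of joint cover below 0.05 rad), for 0.2 s.
3. the castle nut is tight (value of joint nut above -0.06 rad), for 0.1 s.
4. the nut, still tight, has a slot lined up with the cotter hole (angle between the x axis of any of nut_a, nut_b, nut_c and the x axis of cotter_hole, either way round below 0.13 rad and value of joint nut above -0.15 rad), for 0.2 s.
5. the locking pin is pushed fully in through the slot (value of joint lock_pin above 0.045 m), for 0.2 s.
At the end, for the whole second after the job is handed in: Every rough stone present lies in the bowl below the rim; the cover is shut to within 0.05 rad; the nut is tight (not backed off by more than 0.15 rad) with a slot within 0.13 rad of the cotter hole; the locking pin stays in by more than 45 of its 52 mm (all of step 1 and all of step 4 and value of joint cover below 0.05 rad and value of joint lock_pin above 0.045 m); the robot touches nothing.
It fails at once if the oval finished cabochon disturbed (distance of cabochon_a from where it was at the start of the episode above 0.03 m).
It fails at once if the round finished cabochon disturbed (distance of cabochon_b from where it was at the start of the episode above 0.03 m).
It fails at once if the jar disturbed (distance of jar from where it was at the start of the episode above 0.03 m).
Of stone_0, stone_1, stone_2, stone_3, stone_4, stone_5 only 3 to 5 are there at a start; the rules pass over those that are not, and their reading is None.
At some moment in a run one of stone_0, stone_1, stone_2, stone_3, stone_4, stone_5 may be knocked a few centimetres aside while the robot is not near it.
Once in a run the grip may slacken for a moment while it holds something.
It also fails if it takes over 210 s, if anything falls off the work surface, if the arm or the gripper's body presses on something with over 40 N, if the wrist force passes 120 N, or if a joint passes its speed limit or range.

## Working session

There is one attempt and no reset: what is moved stays moved. The work goes in short steps, Python scripts to look and compute and a shell command to move; the robot and the scene stay as the last step left them, time stands still between calls to the robot, and variables do not carry over. Pictures are saved under pics/ and viewed, and the job is handed in when it is done.

```bash
ls; mkdir -p pics
cat > h.py <<'E'
import numpy as np, cv2
from scipy.spatial.transform import Rotation as R
from station import ctrl
def snap(name,fn=None):
    d=ctrl.get_image(name)
    if fn: cv2.imwrite('pics/'+fn,d['img'][:,:,::-1])
    return d
def ray(d,u,v):
    K=np.array(d['K']);Rm=R.from_rotvec(d['rvec']).as_matrix();t=np.array(d['tvec']).ravel()
    return -Rm.T@t, Rm.T@np.linalg.inv(K)@np.array([u,v,1.])
def onz(d,u,v,z):
    c,r=ray(d,u,v); return c+r*(z-c[2])/r[2]
def proj(d,p):
    K=np.array(d['K']);Rm=R.from_rotvec(d['rvec']).as_matrix();t=np.array(d['tvec']).ravel()
    q=K@(Rm@np.asarray(p,float)+t); return q[:2]/q[2]
def tri(obs):
    A=np.zeros((3,3));b=np.zeros(3)
    for d,u,v in obs:
        c,r=ray(d,u,v); r=r/np.linalg.norm(r); P=np.eye(3)-np.outer(r,r); A+=P;b+=P@c
    return np.linalg.solve(A,b)
E
python3 - <<'E'
from h import *
for n in('side','top','wrist'):
    d=snap(n,n+'0.png'); print(n,ray(d,256,192)); print(np.round(d['K'],1).tolist())
o=ctrl.get_obs();print(o)
E
```

```text
pics
side (array([0.66258502, 1.44480857, 0.886376  ]), array([-0.04735716, -0.87652781, -0.47902555]))
[[475.4, 0.0, 257.1], [0.0, 475.4, 191.0], [0.0, 0.0, 1.0]]
top (array([ 0.35708599, -0.00365232,  1.16775959]), array([ 0.21610518, -0.03306316, -0.97593021]))
[[355.9, 0.0, 250.7], [0.0, 355.9, 190.8], [0.0, 0.0, 1.0]]
wrist (array([ 0.32007902, -0.54153277,  0.37209931]), array([-0.26357095, -0.11599844, -0.95767743]))
[[282.9, 0.0, 255.2], [0.0, 282.9, 194.2], [0.0, 0.0, 1.0]]
{'t': 0.15, 'q': array([-1.27900614e+00,  5.32487368e-02,  1.61397761e+00,  1.67735708e-05,
        1.47601892e+00, -1.18984800e-01]), 'dq': array([ 1.07570029e-03, -4.13988580e-03, -4.85431510e-03, -6.79408131e-04,
        7.06594334e-05,  2.36187981e-03]), 'effort': array([ 5.84233167e-04, -3.94242203e+01, -3.70721626e+01, -1.22184929e-04,
        4.65242381e-03, -1.39560137e-05]), 'tool_pos': array([ 0.24945127, -0.5725456 ,  0.24131903]), 'tool_rot': array([-3.07395000e+00, -6.40378366e-01,  1.97782143e-04]), 'contact_force': array([0.73598606, 0.13395596, 0.04125108]), 'wrist_torque': array([-0.00727148,  0.0201942 ,  0.02147164]), 'opening': 0.08517676531997072}
```

View pics/top0.png

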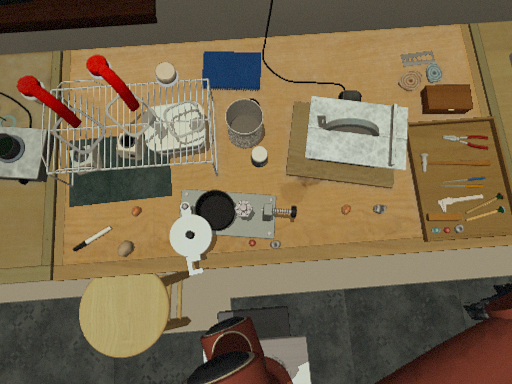

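View pics/side0.png

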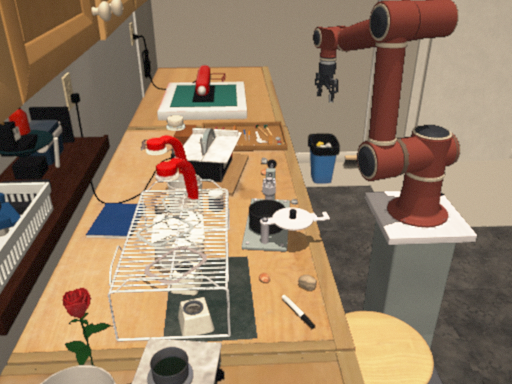

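View pics/wrist0.png

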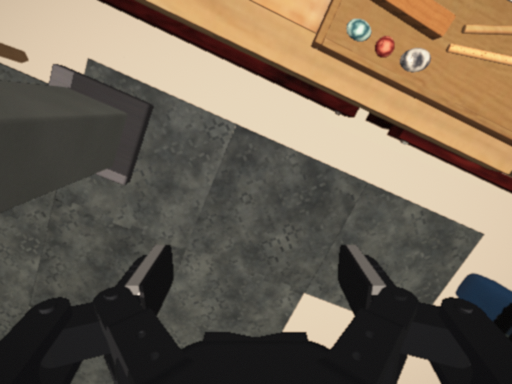

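Run:
```python
from h import *
im=cv2.imread('pics/top0.png')
cv2.imwrite('pics/z1.png',cv2.resize(im[175:265,60:260],None,fx=4,fy=4,interpolation=cv2.INTER_CUBIC))
cv2.imwrite('pics/z2.png',cv2.resize(im[175:265,230:430],None,fx=4,fy=4,interpolation=cv2.INTER_CUBIC))
d=ctrl.get_image('top')
for n,u,v,z in [('red1',137,211,.011),('sandy',126,248,.018),('red2',346,209,.011),('gw',379,209,.011),('cabred',252,243,.004),('cabgw',275,244,.005),('bowl',215,210,.085),('pinhead',294,212,.136),('nut',243,209,.14),('knob',189,234,.121),('post',184,206,.1),('cov-disc',191,234,.093)]:
    print(n,onz(d,u,v,z).round(4))
```

```text
red1 [0.5791 0.3525 0.011 ]
sandy [0.4605 0.3861 0.018 ]
red2 [ 0.5335 -0.3341  0.011 ]
gw [ 0.5252 -0.4426  0.011 ]
cabred [ 0.4467 -0.0166  0.004 ]
cabgw [ 0.4378 -0.0907  0.005 ]
bowl [0.5498 0.0902 0.085 ]
pinhead [ 0.5172 -0.145   0.136 ]
nut [0.5367 0.0035 0.14  ]
knob [0.4779 0.167  0.121 ]
post [0.5666 0.1823 0.1   ]
cov-disc [0.4807 0.1655 0.093 ]
```

View pics/z1.png

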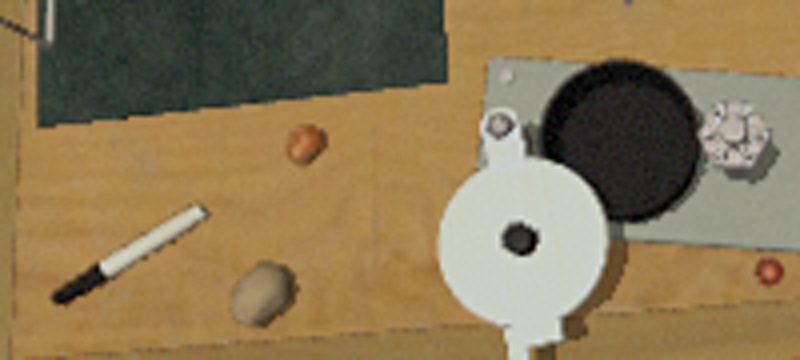

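View pics/z2.png

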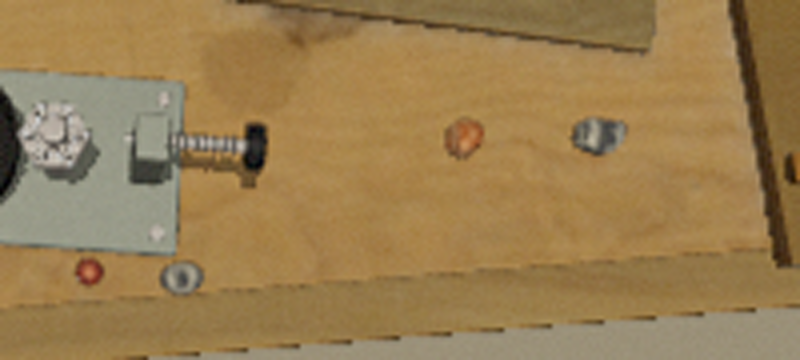

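```bash
cat >> h.py <<'E'
def pose():
    o=ctrl.get_obs(); M=R.from_rotvec(o['tool_rot']).as_matrix(); return np.array(o['tool_pos']),M,o
def yaw():
    p,M,o=pose(); return np.arctan2(M[1,0],M[0,0])
def go(x,y,z,yw=None):
    p,M,o=pose(); dl=M.T@(np.array([x,y,z])-p)/0.06
    cy=np.arctan2(M[1,0],M[0,0]); 
    dr=0 if yw is None else -((yw-cy+np.pi)%(2*np.pi)-np.pi)/0.12
    n=max(np.abs(dl).max(),abs(dr))
    print('t%.1f pos'%o['t'],p.round(4),'yaw %.3f'%cy,'tilt %.3f'%np.arccos(-M[2,2]),'| total x %.2f y %.2f z %.2f roll %.2f'%(*dl,dr),'n>=%.1f'%n)
E
python3 - <<'E'
from h import *
p,M,o=pose();print(M.round(3));go(.53,-.38,.24,0.)
d=ctrl.get_image('wrist');c,r=ray(d,256,192);print('cam in tool',M.T@(c-p),M.T@r)
E
```

```text
[[ 0.917  0.399 -0.   ]
 [ 0.399 -0.917  0.001]
 [ 0.    -0.001 -1.   ]]
t0.2 pos [ 0.2495 -0.5726  0.2415] yaw 0.411 tilt 0.001 | total x 5.57 y -1.08 z 0.03 roll 3.42 n>=5.6
cam in tool [ 0.07716921 -0.00040347 -0.13091389] [-0.28816126  0.00287154  0.95761484]
```

```bash
python3 -m crank '[{"x":0.93,"y":-0.18},{"x":0.93,"y":-0.18},{"x":0.93,"y":-0.18},{"x":0.93,"y":-0.18},{"x":0.93,"y":-0.18},{"x":0.93,"y":-0.18},{},{}]'
python3 - <<'E'
from h import *
go(.53,-.38,.24,0.)
d=snap('wrist','w1.png')
for n in ('side','top'): snap(n,n+'1.png')
E
```

```text
t0.2 pos [ 0.2495 -0.5727  0.2417] yaw 0.411 tilt 0.001 | total x 5.57 y -1.08 z 0.03 roll 3.42 n>=5.6validation failed for argument at $[0]...
```

View pics/w1.png

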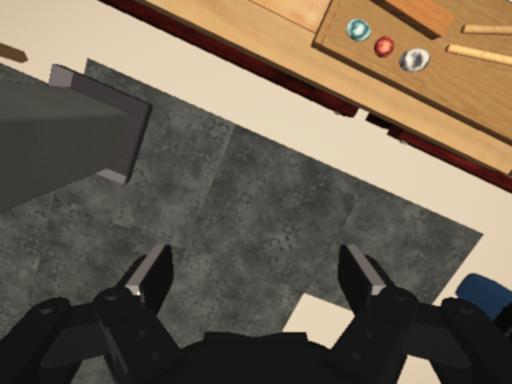

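```bash
python3 -m crank '[{"x":0.93,"y":-0.18,"z":0,"roll":0},{"x":0.93,"y":-0.18,"z":0,"roll":0},{"x":0.93,"y":-0.18,"z":0,"roll":0},{"x":0.93,"y":-0.18,"z":0,"roll":0},{"x":0.93,"y":-0.18,"z":0,"roll":0},{"x":0.93,"y":-0.18,"z":0,"roll":0},{"x":0,"y":0,"z":0,"roll":0},{"x":0,"y":0,"z":0,"roll":0}]'
python3 - <<'E'
from h import *
go(.53,-.38,.24,0.)
d=snap('wrist','w1.png')
for n in ('side','top'): snap(n,n+'1.png')
E
```

```text
t: 1.4
tool_pos: [0.5305, -0.3799, 0.2421]
tool_rot: [3.075, 0.641, -0.001]
contact_force: [-0.3, -0.7, -0.4]
opening: 0.0856
t1.4 pos [ 0.5305 -0.3799  0.2421] yaw 0.411 tilt 0.001 | total x -0.01 y -0.00 z 0.04 roll 3.43 n>=3.4
```

View pics/w1.png

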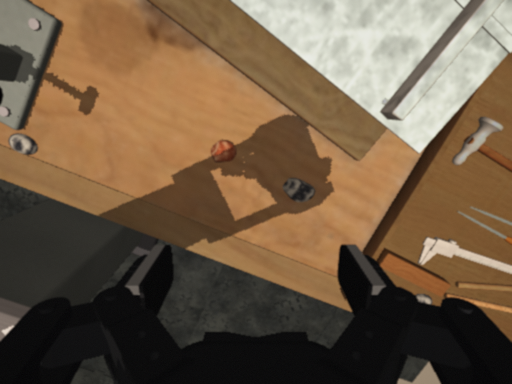

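View pics/top1.png

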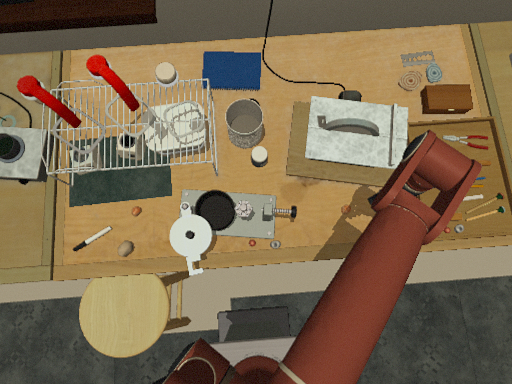

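Run:
```python
from h import *
d=snap('wrist');im=d['img'][:,:,::-1]
cv2.imwrite('pics/w1z.png',cv2.resize(im[120:220,190:340],None,fx=5,fy=5,interpolation=cv2.INTER_CUBIC))
for n,u,v in (('red2',223,151),('gw',299,189),('cab',22,144)): print(n,onz(d,u,v,.011).round(4))
```

```text
red2 [ 0.5341 -0.3336  0.011 ]
gw [ 0.5272 -0.4451  0.011 ]
cab [ 0.441 -0.096  0.011]
```

View pics/w1z.png

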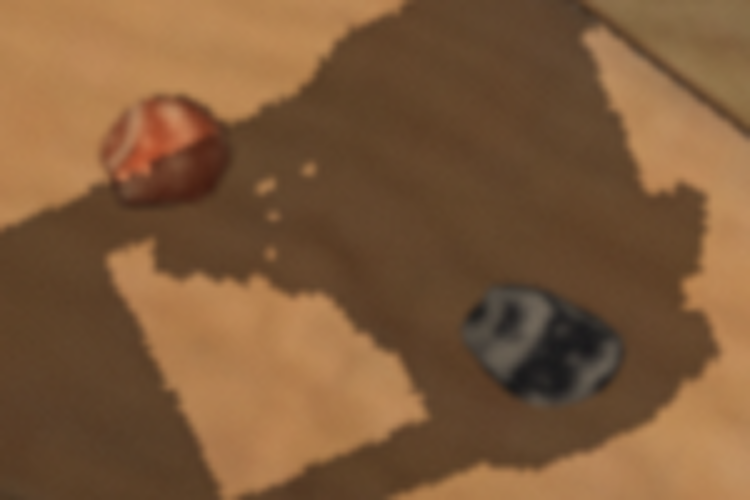

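```bash
cat >> h.py <<'E'
def blob(d,roi,kind,z=0.011):
    """roi u0,v0,u1,v1; largest contour of colour class -> centre, long axis world angle, size mm"""
    u0,v0,u1,v1=roi; im=d['img'][v0:v1,u0:u1].astype(np.float32); r,g,b=im[...,0],im[...,1],im[...,2]
    s=r+g+b+1
    if kind=='red': m=(r-g)/s>0.17
    elif kind=='grey': m=(r-b)/s<0.10
    elif kind=='sandy': m=(r-b)/s<0.19
    m=cv2.morphologyEx(m.astype(np.uint8),cv2.MORPH_CLOSE,np.ones((3,3)))
    cs,_=cv2.findContours(m,cv2.RETR_EXTERNAL,cv2.CHAIN_APPROX_NONE)
    c=max(cs,key=cv2.contourArea)[:,0,:]+[u0,v0]
    w=np.array([onz(d,*q,z)[:2] for q in c])
    (cx,cy),(a,bb),ang=cv2.minAreaRect((w*1000).astype(np.float32))
    ang=np.radians(ang if a>=bb else ang+90)
    px=c.mean(0)
    print(kind,'px',px.round(1),'n',int(m.sum()),'xy (%.4f,%.4f) size %.0fx%.0f mm longaxis world %.2f rad'%(cx/1000,cy/1000,max(a,bb),min(a,bb),ang))
    return cx/1000,cy/1000,ang
E
python3 - <<'E'
from h import *
d=snap('wrist')
blob(d,(200,130,250,170),'red'); blob(d,(275,170,325,210),'grey')
E
```

```text
red px [222.4 150.5] n 421 xy (0.5344,-0.3332) size 31x28 mm longaxis world 2.43 rad
grey px [298.1 188.4] n 490 xy (0.5260,-0.4437) size 41x27 mm longaxis world 1.51 rad
```

```bash
python3 - <<'E'
from h import *
go(.5265,-.4445,.12,1.51)
E
python3 -m crank '[{"x":0,"y":0,"z":0,"roll":-1},{"x":0,"y":0,"z":0,"roll":-1},{"x":0,"y":0,"z":0,"roll":-1},{"x":0,"y":0,"z":0,"roll":-1},{"x":0,"y":0,"z":0,"roll":-1},{"x":0,"y":0,"z":0,"roll":-1},{"x":0,"y":0,"z":0,"roll":-1},{"x":0,"y":0,"z":0,"roll":-1},{"x":0,"y":0,"z":0,"roll":-1},{"x":0,"y":0,"z":0,"roll":-0.16}]'
python3 - <<'E'
from h import *
go(.5265,-.4445,.12,1.51)
E
```

```text
t1.6 pos [ 0.5297 -0.3808  0.2424] yaw 0.409 tilt 0.000 | total x -0.47 y 0.95 z 2.04 roll -9.18 n>=9.2
t: 2.9
tool_pos: [0.5301, -0.3805, 0.2424]
tool_rot: [2.29, 2.151, -0.0]
contact_force: [0.6, -0.2, -0.6]
opening: 0.0855
t2.9 pos [ 0.5301 -0.3805  0.2424] yaw 1.508 tilt 0.000 | total x -1.07 y 0.01 z 2.04 roll -0.01 n>=2.0
```

```bash
python3 -m crank '[{"x":-0.54,"y":0,"z":0.5,"roll":0},{"x":-0.53,"y":0,"z":0.5,"roll":0},{"x":0,"y":0,"z":0.5,"roll":0},{"x":0,"y":0,"z":0.5,"roll":0},{"x":0,"y":0,"z":0,"roll":0}]'
python3 - <<'E'
from h import *
d=snap('wrist','w2.png')
go(.5265,-.4445,.014,1.51); print(proj(d,(.526,-.444,.011)))
E
```

```text
t: 3.52
tool_pos: [0.5248, -0.4427, 0.1187]
tool_rot: [-2.285, -2.146, 0.0]
contact_force: [-0.6, -0.7, -0.4]
opening: 0.085
t3.6 pos [ 0.5259 -0.4436  0.1212] yaw 1.509 tilt 0.003 | total x -0.02 y 0.01 z 1.79 roll -0.01 n>=1.8
[255.77027957 199.01568125]
```

View pics/w2.png

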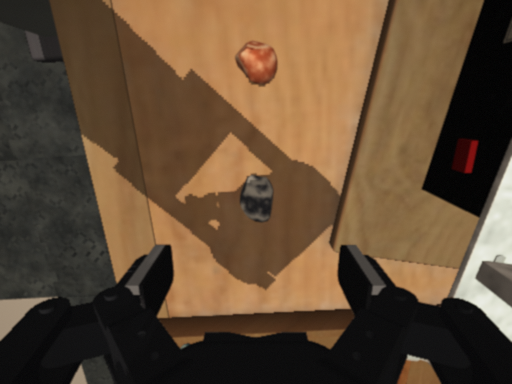

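```bash
python3 -m crank '[{"x":0,"y":0,"z":0.6,"roll":0},{"x":0,"y":0,"z":0.6,"roll":0},{"x":0,"y":0,"z":0.58,"roll":0},{"x":0,"y":0,"z":0,"roll":0},{"x":0,"y":0,"z":0,"roll":0}]' && python3 -m crank '[{"x":0,"y":0,"z":0,"roll":0},{"x":0,"y":0,"z":0,"roll":0},{"x":0,"y":0,"z":0,"roll":0},{"x":0,"y":0,"z":0,"roll":0},{"x":0,"y":0,"z":0,"roll":0},{"x":0,"y":0,"z":0,"roll":0}]' 1 50; python3 -m crank '[{"x":0,"y":0,"z":-0.6,"roll":0},{"x":0,"y":0,"z":-0.8,"roll":0},{"x":0,"y":0,"z":-0.8,"roll":0},{"x":0,"y":0,"z":-0.8,"roll":0},{"x":0,"y":0,"z":0,"roll":0}]'
```

```text
t: 4.2
tool_pos: [0.5281, -0.4453, 0.0184]
tool_rot: [2.285, 2.15, 0.0]
contact_force: [0.8, -0.6, 1.1]
opening: 0.0853
t: 4.95
tool_pos: [0.5274, -0.4444, 0.0166]
tool_rot: [2.287, 2.152, 0.0]
contact_force: [-0.7, 0.2, 4.9]
opening: 0.027
t: 5.58
tool_pos: [0.5285, -0.4458, 0.2011]
tool_rot: [2.281, 2.147, -0.0]
contact_force: [0.2, -0.6, 0.0]
opening: 0.0265
```

Run:
```python
from h import *
d=snap('top','top2.png');s=snap('side','side2.png')
im=d['img'].astype(int).sum(2); roi=im[180:240,185:240]; m=(roi<110).astype(np.uint8)
cs,_=cv2.findContours(m,cv2.RETR_EXTERNAL,cv2.CHAIN_APPROX_NONE); c=max(cs,key=cv2.contourArea)[:,0,:]+[185,180]
w=np.array([onz(d,*q,.085)[:2]*1000 for q in c],np.float32)
print(cv2.minEnclosingCircle(w),cv2.fitEllipse(w))
I=cv2.imread('pics/top2.png')[180:245,170:310];cv2.imwrite('pics/z3.png',cv2.resize(I,None,fx=5.5,fy=5.5,interpolation=cv2.INTER_CUBIC))
I=cv2.imread('pics/side2.png')[140:310,225:345];cv2.imwrite('pics/z4.png',cv2.resize(I,None,fx=3.5,fy=3.5,interpolation=cv2.INTER_CUBIC))
go(.55,.09,.24,0)
```

```text
((549.4263916015625, 91.28665924072266), 62.49925231933594) ((552.8092651367188, 87.99040985107422), (106.71563720703125, 125.2442855834961), 128.4556121826172)
t5.7 pos [ 0.5264 -0.4437  0.1946] yaw 1.510 tilt 0.001 | total x 8.90 y -0.15 z -0.75 roll 12.58 n>=12.6
```

View pics/z3.png

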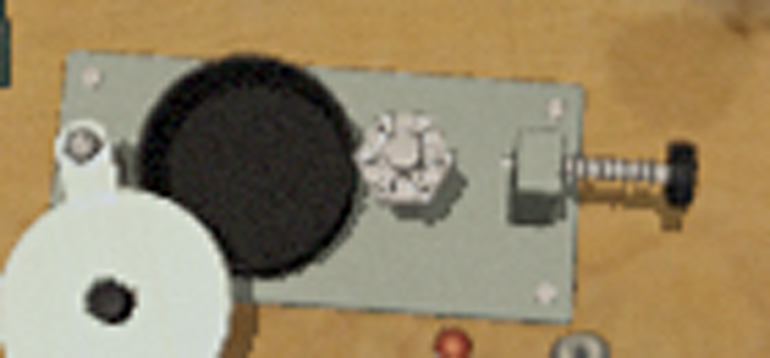

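View pics/z4.png

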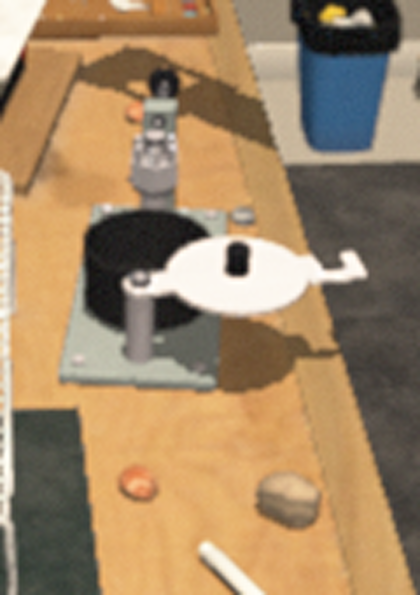

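```bash
python3 -m crank '[{"x":0,"y":0,"z":-0.75,"roll":0},{"x":0.8,"y":-0.01,"z":0,"roll":0},{"x":0.9,"y":-0.01,"z":0,"roll":0},{"x":0.9,"y":-0.01,"z":0,"roll":0},{"x":0.9,"y":-0.01,"z":0,"roll":0},{"x":0.9,"y":-0.01,"z":0,"roll":0},{"x":0.9,"y":-0.01,"z":0,"roll":0},{"x":0.9,"y":-0.01,"z":0,"roll":0},{"x":0.9,"y":-0.01,"z":0,"roll":0},{"x":0.9,"y":-0.01,"z":0,"roll":0}]'; python3 -m crank '[{"x":0.93,"y":0,"z":0,"roll":0},{"x":0,"y":0,"z":0,"roll":0},{"x":0,"y":0,"z":0,"roll":0}]';python3 - <<'E'
from h import *
go(.549,.091,.06,1.51)
d=snap('wrist','w3.png')
E
```

```text
t: 6.92
tool_pos: [0.5489, 0.0373, 0.2369]
tool_rot: [-2.285, -2.15, 0.006]
contact_force: [1.0, 0.3, -1.0]
opening: 0.0269
t: 7.3
tool_pos: [0.5529, 0.0909, 0.2379]
tool_rot: [-2.286, -2.152, 0.006]
contact_force: [-0.1, -0.6, -0.6]
opening: 0.0267
t7.3 pos [0.5529 0.0909 0.2379] yaw 1.510 tilt 0.004 | total x -0.00 y -0.05 z 2.97 roll 0.00 n>=3.0
```

View pics/w3.png

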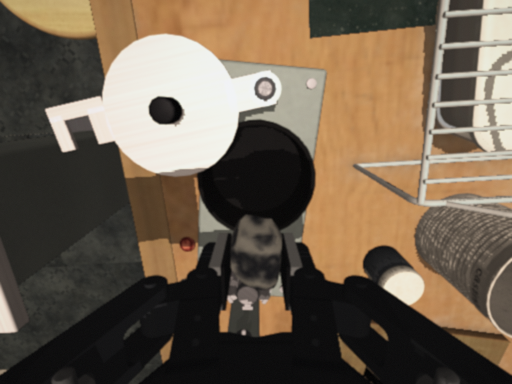

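Run:
```python
from h import *
d=snap('wrist');t=snap('top')
print('bowl',onz(d,257,176,.085),'piv',onz(d,265,88,.1),'knob',onz(d,164,109,.121),onz(t,189.5,234,.121))
print(tri([(d,265,88),(t,184.9,206.4)]))
print('stud top',onz(t,244,206.9,.152))
```

```text
bowl [0.55631107 0.09833598 0.085     ] piv [0.56846535 0.18199495 0.1       ] knob [0.48211748 0.16955149 0.121     ] [0.47780193 0.1655038  0.121     ]
[0.56912986 0.18314455 0.0796441 ]
stud top [5.40561553e-01 1.15447974e-04 1.52000000e-01]
```

```bash
python3 -m crank '[{"x":0,"y":0,"z":0.8,"roll":0},{"x":0,"y":0,"z":0.8,"roll":0},{"x":0,"y":0,"z":0.8,"roll":0},{"x":0,"y":0,"z":0.6,"roll":0},{"x":0,"y":0,"z":0,"roll":0}]'; python3 -m crank '[{"x":0,"y":0,"z":0,"roll":0},{"x":0,"y":0,"z":0,"roll":0},{"x":0,"y":0,"z":0,"roll":0}]' 0.4; python3 -m crank '[{"x":0,"y":0,"z":-0.6,"roll":0},{"x":0,"y":0,"z":-0.8,"roll":0},{"x":0,"y":0,"z":-0.8,"roll":0},{"x":0,"y":0,"z":-0.8,"roll":0},{"x":0,"y":0,"z":0,"roll":0}]';python3 - <<'E'
from h import *
go(.534,-.3335,.24,2.2)
d=snap('wrist','w4.png')
d=snap('top','top4.png')
E
```

```text
t: 8.07
tool_pos: [0.5509, 0.0899, 0.0568]
tool_rot: [-2.286, -2.147, 0.009]
contact_force: [0.3, -0.4, -0.7]
opening: 0.0262
t: 8.45
tool_pos: [0.5553, 0.0912, 0.0626]
tool_rot: [2.286, 2.151, 0.004]
contact_force: [-0.5, -0.6, 0.2]
opening: 0.0511
t: 9.07
tool_pos: [0.5568, 0.0914, 0.2476]
tool_rot: [2.282, 2.148, 0.014]
contact_force: [0.2, 0.4, -1.1]
opening: 0.0515
t9.1 pos [0.5568 0.0914 0.2476] yaw 1.510 tilt 0.012 | total x -7.09 y 0.05 z 0.12 roll -5.75 n>=7.1
```

View pics/w4.png

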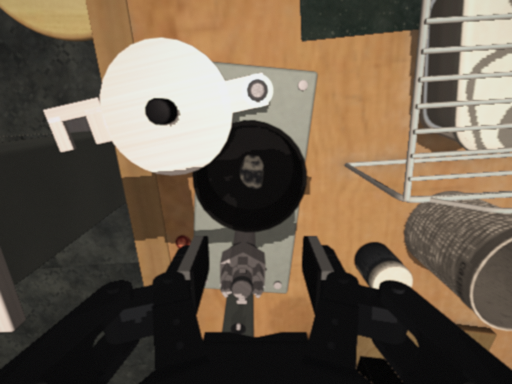

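View pics/top4.png

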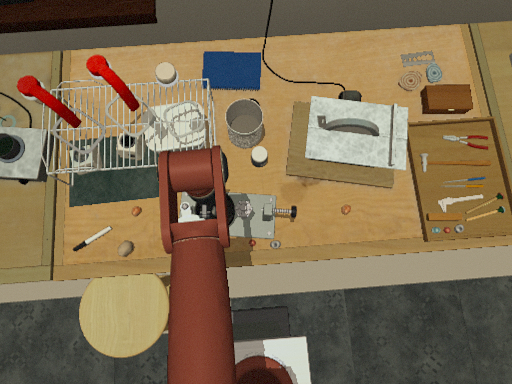

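```bash
python3 -m crank '[{"x":-0.9,"y":0,"z":0,"roll":0},{"x":-0.9,"y":0,"z":0,"roll":0},{"x":-0.9,"y":0,"z":0,"roll":0},{"x":-0.9,"y":0,"z":0,"roll":0},{"x":-0.9,"y":0,"z":0,"roll":0},{"x":-0.9,"y":0,"z":0,"roll":0},{"x":-0.9,"y":0,"z":0.2,"roll":0},{"x":-0.79,"y":0.05,"z":0.8,"roll":0},{"x":0,"y":0,"z":0.9,"roll":0},{"x":0,"y":0,"z":0.2,"roll":0}]' 0; python3 -m crank '[{"x":0,"y":0,"z":0,"roll":-1},{"x":0,"y":0,"z":0,"roll":-1},{"x":0,"y":0,"z":0,"roll":-1},{"x":0,"y":0,"z":0,"roll":-1},{"x":0,"y":0,"z":0,"roll":-1},{"x":0,"y":0,"z":0,"roll":-0.75},{"x":0,"y":0,"z":0,"roll":0}]'
python3 - <<'E'
from h import *
d=snap('wrist','w5.png')
x,y,a=blob(d,(205,130,310,250),'red'); go(x,y,.015,2.2); print(proj(d,(.534,-.3335,.011)))
E
```

```text
t: 10.42
tool_pos: [0.5274, -0.3278, 0.1111]
tool_rot: [-2.28, -2.144, 0.003]
contact_force: [-0.2, -0.2, -0.5]
opening: 0.0851
t: 11.3
tool_pos: [0.5316, -0.3297, 0.1192]
tool_rot: [1.425, 2.799, -0.0]
contact_force: [-0.6, -0.2, -0.5]
opening: 0.0854
red px [254.  196.9] n 792 xy (0.5338,-0.3307) size 35x28 mm longaxis world 2.18 rad
t11.3 pos [ 0.5316 -0.3298  0.1191] yaw 2.199 tilt 0.001 | total x -0.03 y 0.02 z 1.73 roll -0.01 n>=1.7
[252.85058192 200.48323543]
```

View pics/w5.png

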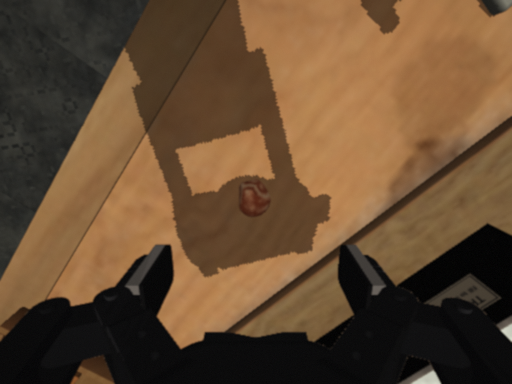

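Red stone at (254,197), long axis along the tool x as wanted. Descend and grip.

```bash
python3 -m crank '[{"x":-0.03,"y":0.02,"z":0.6,"roll":0},{"x":0,"y":0,"z":0.6,"roll":0},{"x":0,"y":0,"z":0.53,"roll":0},{"x":0,"y":0,"z":0,"roll":0},{"x":0,"y":0,"z":0,"roll":0}]' && python3 -m crank '[{"x":0,"y":0,"z":0,"roll":0},{"x":0,"y":0,"z":0,"roll":0},{"x":0,"y":0,"z":0,"roll":0},{"x":0,"y":0,"z":0,"roll":0},{"x":0,"y":0,"z":0,"roll":0},{"x":0,"y":0,"z":0,"roll":0}]' 1 50; python3 -m crank '[{"x":0,"y":0,"z":-0.6,"roll":0},{"x":0,"y":0,"z":-0.8,"roll":0},{"x":0,"y":0,"z":-0.8,"roll":0},{"x":0,"y":0,"z":-0.8,"roll":0},{"x":0,"y":0,"z":-0.75,"roll":0},{"x":0,"y":0,"z":0,"roll":0}]'
python3 - <<'E'
from h import *
go(.554,.091,.24,1.41)
E
```

```text
t: 11.98
tool_pos: [0.534, -0.3313, 0.0159]
tool_rot: [1.424, 2.798, -0.001]
contact_force: [0.4, 0.7, -0.0]
opening: 0.0856
t: 12.72
tool_pos: [0.5333, -0.3314, 0.0153]
tool_rot: [1.425, 2.799, -0.001]
contact_force: [-2.8, 0.1, 6.0]
opening: 0.0246
t: 13.48
tool_pos: [0.5351, -0.3321, 0.2447]
tool_rot: [1.421, 2.792, -0.002]
contact_force: [0.8, -0.3, -0.2]
opening: 0.0249
t13.5 pos [ 0.5351 -0.3321  0.2447] yaw 2.200 tilt 0.009 | total x 5.52 y 4.41 z 0.04 roll 6.58 n>=6.6
```

```bash
python3 -m crank '[{"x":0.66,"y":0.52,"z":0,"roll":0.3},{"x":0,"y":0,"z":0,"roll":-0.3},{"x":0.66,"y":0.52,"z":0,"roll":0},{"x":0.66,"y":0.52,"z":0,"roll":0},{"x":0.66,"y":0.52,"z":0,"roll":0},{"x":0.66,"y":0.52,"z":0,"roll":0},{"x":0.66,"y":0.52,"z":0,"roll":0},{"x":0.66,"y":0.52,"z":0,"roll":0},{"x":0.66,"y":0.52,"z":0,"roll":0}]'; python3 -m crank '[{"x":0,"y":0,"z":0,"roll":1},{"x":0,"y":0,"z":0,"roll":1},{"x":0,"y":0,"z":0,"roll":1},{"x":0,"y":0,"z":0,"roll":1},{"x":0,"y":0,"z":0,"roll":1},{"x":0,"y":0,"z":0,"roll":1},{"x":0,"y":0,"z":0,"roll":0.58},{"x":0,"y":0,"z":0,"roll":0}]'
python3 - <<'E'
from h import *
go(.551,.072,.075,1.41)
d=snap('wrist','w6.png')
E
```

```text
t: 14.6
tool_pos: [0.548, 0.0734, 0.2376]
tool_rot: [-1.424, -2.799, 0.001]
contact_force: [0.8, -0.7, -0.9]
opening: 0.0251
t: 15.6
tool_pos: [0.5481, 0.0718, 0.2377]
tool_rot: [-2.39, -2.037, 0.003]
contact_force: [-1.3, 0.0, -1.0]
opening: 0.0247
t15.6 pos [0.5481 0.0718 0.2377] yaw 1.411 tilt 0.002 | total x 0.01 y 0.05 z 2.71 roll 0.01 n>=2.7
```

View pics/w6.png

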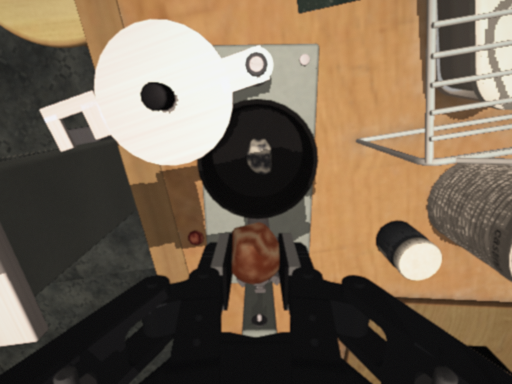

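```bash
python3 -m crank '[{"x":0.22,"y":0.05,"z":0.8,"roll":0},{"x":0,"y":0,"z":0.8,"roll":0},{"x":0,"y":0,"z":0.8,"roll":0},{"x":0,"y":0,"z":0.25,"roll":0},{"x":0,"y":0,"z":0,"roll":0}]'; python3 -m crank '[{"x":0,"y":0,"z":0,"roll":0},{"x":0,"y":0,"z":0,"roll":0},{"x":0,"y":0,"z":0,"roll":0}]' 0.4; python3 -m crank '[{"x":0,"y":0,"z":-0.6,"roll":0},{"x":0,"y":0,"z":-0.8,"roll":0},{"x":0,"y":0,"z":-0.8,"roll":0},{"x":0,"y":0,"z":-0.5,"roll":0},{"x":0,"y":0,"z":0,"roll":0}]';python3 - <<'E'
from h import *
go(.46,.386,.24,1.41)
d=snap('wrist','w7.png')
t=snap('top','top7.png')
blob(t,(120,200,155,222),'red'); blob(t,(110,236,145,262),'sandy',.018)
E
```

```text
t: 16.27
tool_pos: [0.5531, 0.0846, 0.0797]
tool_rot: [-2.391, -2.036, 0.002]
contact_force: [0.1, 0.7, 1.1]
opening: 0.0252
t: 16.65
tool_pos: [0.5545, 0.0848, 0.0818]
tool_rot: [2.391, 2.035, 0.003]
contact_force: [-0.2, 0.4, -0.8]
opening: 0.0515
t: 17.27
tool_pos: [0.5553, 0.0848, 0.2465]
tool_rot: [2.388, 2.033, 0.009]
contact_force: [0.3, -0.3, 0.1]
opening: 0.0511
t17.3 pos [0.5553 0.0848 0.2465] yaw 1.411 tilt 0.008 | total x 4.70 y -2.37 z 0.10 roll 0.00 n>=4.7
red px [136.1 210.2] n 46 xy (0.5829,0.3556) size 24x22 mm longaxis world 1.12 rad
sandy px [124.7 248.4] n 172 xy (0.4593,0.3908) size 52x37 mm longaxis world 2.32 rad
```

View pics/w7.png

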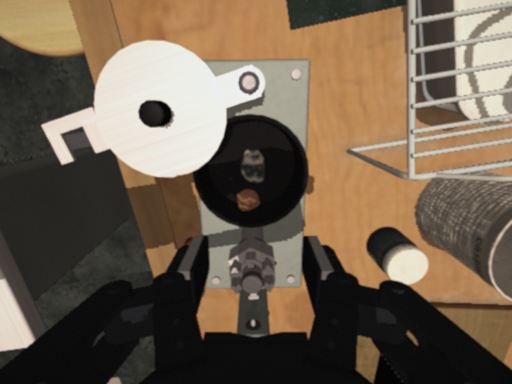

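View pics/top7.png

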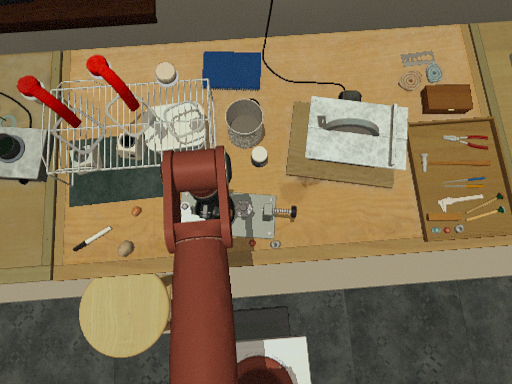

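```bash
python3 - <<'E'
from h import *
go(.575,.33,.18,1.41)
E
python3 -m crank '[{"x":0.85,"y":-0.05,"z":0,"roll":0},{"x":0.85,"y":-0.05,"z":0,"roll":0},{"x":0.85,"y":-0.05,"z":0,"roll":0},{"x":0.85,"y":-0.05,"z":0,"roll":0},{"x":0.7,"y":-0.05,"z":0.5,"roll":0},{"x":0,"y":0,"z":0.6,"roll":0},{"x":0,"y":0,"z":0,"roll":0}]' 0
python3 - <<'E'
from h import *
d=snap('wrist','w8.png')
E
```

```text
t17.4 pos [0.5532 0.0847 0.2418] yaw 1.410 tilt 0.000 | total x 4.09 y -0.29 z 1.03 roll 0.00 n>=4.1
t: 18.25
tool_pos: [0.5744, 0.329, 0.1692]
tool_rot: [-2.389, -2.035, 0.018]
contact_force: [-1.1, 0.0, -0.4]
opening: 0.0857
```

View pics/w8.png

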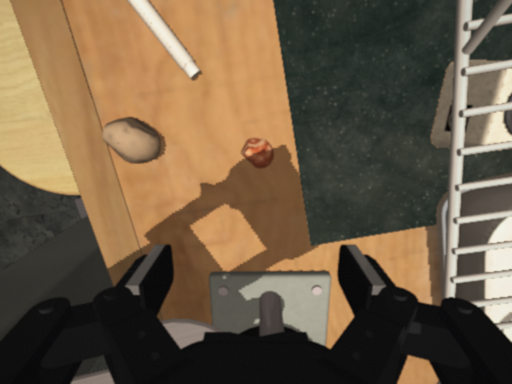

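Run:
```python
from h import *
d=snap('wrist')
x,y,a=blob(d,(235,130,285,175),'red'); go(x,y,.12,1.41)
blob(d,(95,110,170,170),'sandy',.016)
I=d['img'][100:200,80:300,::-1];cv2.imwrite('pics/w8z.png',cv2.resize(I,None,fx=3.5,fy=3.5,interpolation=cv2.INTER_CUBIC))
```

```text
red px [256.9 151.1] n 562 xy (0.5825,0.3586) size 30x29 mm longaxis world 2.98 rad
t18.4 pos [0.5774 0.3295 0.1751] yaw 1.410 tilt 0.002 | total x 0.49 y 0.01 z 0.92 roll 0.00 n>=0.9
sandy px [131.1 139.9] n 1837 xy (0.4608,0.3932) size 53x44 mm longaxis world 2.16 rad
```

View pics/w8z.png

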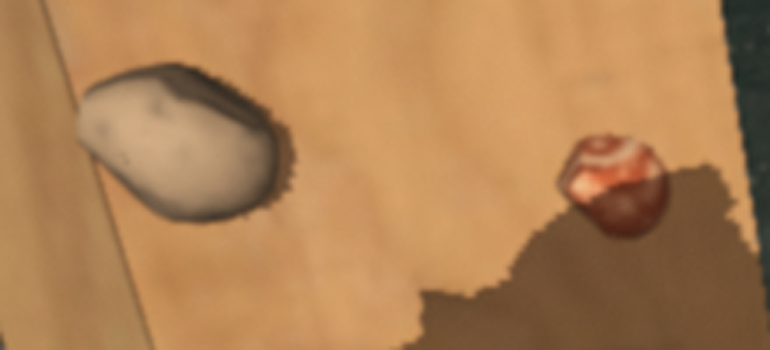

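```bash
python3 -m crank '[{"x":0.49,"y":0,"z":0.45,"roll":0},{"x":0,"y":0,"z":0.45,"roll":0},{"x":0,"y":0,"z":0,"roll":0},{"x":0,"y":0,"z":0,"roll":0}]'
python3 - <<'E'
from h import *
d=snap('wrist','w9.png')
x,y,a=blob(d,(215,150,310,250),'red'); go(x,y,.015,1.41)
E
```

```text
t: 18.85
tool_pos: [0.5839, 0.3589, 0.1247]
tool_rot: [2.392, 2.035, 0.005]
contact_force: [-0.1, 0.1, 0.9]
opening: 0.0855
red px [249.3 192.7] n 767 xy (0.5820,0.3603) size 34x28 mm longaxis world 2.16 rad
t18.9 pos [0.5841 0.3591 0.1251] yaw 1.410 tilt 0.004 | total x 0.01 y -0.04 z 1.83 roll -0.00 n>=1.8
```

View pics/w9.png

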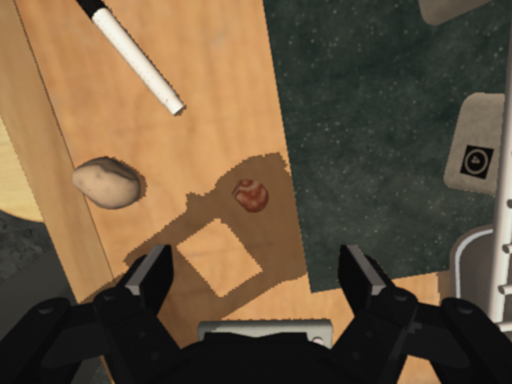

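```bash
python3 -m crank '[{"x":0,"y":0,"z":0,"roll":-1},{"x":0,"y":0,"z":0,"roll":-1},{"x":0,"y":0,"z":0,"roll":-1},{"x":0,"y":0,"z":0,"roll":-1},{"x":0,"y":0,"z":0,"roll":-1},{"x":0,"y":0,"z":0,"roll":-1},{"x":0.03,"y":-0.02,"z":0.6,"roll":-0.2},{"x":0,"y":0,"z":0.6,"roll":0},{"x":0,"y":0,"z":0.6,"roll":0},{"x":0,"y":0,"z":0,"roll":0}]'
python3 -m crank '[{"x":0,"y":0,"z":0,"roll":0},{"x":0,"y":0,"z":0,"roll":0},{"x":0,"y":0,"z":0,"roll":0},{"x":0,"y":0,"z":0,"roll":0},{"x":0,"y":0,"z":0,"roll":0},{"x":0,"y":0,"z":0,"roll":0}]' 1 50; python3 -m crank '[{"x":0,"y":0,"z":-0.6,"roll":0},{"x":0,"y":0,"z":-0.8,"roll":0},{"x":0,"y":0,"z":-0.8,"roll":0},{"x":0,"y":0,"z":-0.8,"roll":0},{"x":0,"y":0,"z":-0.6,"roll":0},{"x":0,"y":0,"z":0,"roll":0}]'
python3 - <<'E'
from h import *
go(.554,.098,.24,1.41)
E
```

```text
t: 20.15
tool_pos: [0.5792, 0.3588, 0.0123]
tool_rot: [-1.488, -2.764, 0.006]
contact_force: [-0.6, -0.4, 0.2]
opening: 0.085
t: 20.9
tool_pos: [0.5816, 0.3603, 0.0165]
tool_rot: [1.488, 2.766, 0.002]
contact_force: [-0.8, -1.7, 6.6]
opening: 0.0247
t: 21.65
tool_pos: [0.5826, 0.3609, 0.2358]
tool_rot: [1.486, 2.762, 0.011]
contact_force: [1.4, 0.2, -0.3]
opening: 0.0252
t21.6 pos [0.5826 0.3609 0.2358] yaw 2.155 tilt 0.009 | total x -3.39 y -2.81 z -0.09 roll 6.20 n>=6.2
```

```bash
python3 -m crank '[{"x":-0.66,"y":-0.55,"z":0,"roll":0},{"x":-0.66,"y":-0.55,"z":0,"roll":0},{"x":-0.66,"y":-0.55,"z":0,"roll":0},{"x":-0.66,"y":-0.55,"z":0,"roll":0},{"x":-0.66,"y":-0.55,"z":0,"roll":0}]'
python3 -m crank '[{"x":0,"y":0,"z":0,"roll":1},{"x":0,"y":0,"z":0,"roll":1},{"x":0,"y":0,"z":0,"roll":1},{"x":0,"y":0,"z":0,"roll":1},{"x":0,"y":0,"z":0,"roll":1},{"x":0,"y":0,"z":0,"roll":1},{"x":0,"y":0,"z":0,"roll":0.2},{"x":0,"y":0,"z":0,"roll":0}]'
python3 - <<'E'
from h import *
go(.555,.105,.075,1.41)
d=snap('wrist','w10.png')
E
```

```text
t: 22.28
tool_pos: [0.5508, 0.1021, 0.2283]
tool_rot: [-1.487, -2.765, 0.002]
contact_force: [0.2, -1.2, -0.5]
opening: 0.0248
t: 23.28
tool_pos: [0.5517, 0.1037, 0.2292]
tool_rot: [-2.39, -2.037, 0.002]
contact_force: [0.2, 0.3, -0.0]
opening: 0.0248
t23.3 pos [0.5517 0.1037 0.2292] yaw 1.412 tilt 0.002 | total x 0.03 y 0.06 z 2.57 roll 0.01 n>=2.6
```

View pics/w10.png

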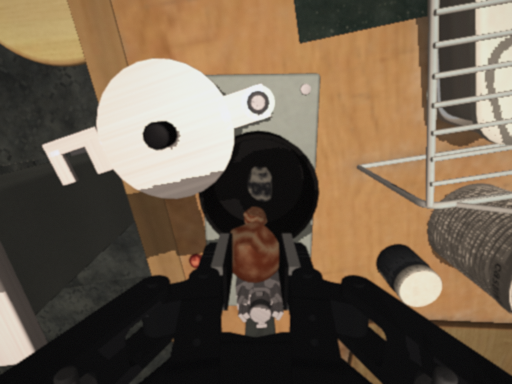

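```bash
python3 -m crank '[{"x":0.03,"y":0.06,"z":0.8,"roll":0},{"x":0,"y":0,"z":0.8,"roll":0},{"x":0,"y":0,"z":0.8,"roll":0},{"x":0,"y":0,"z":0.2,"roll":0},{"x":0,"y":0,"z":0,"roll":0}]'; python3 -m crank '[{"x":0,"y":0,"z":0,"roll":0},{"x":0,"y":0,"z":0,"roll":0},{"x":0,"y":0,"z":0,"roll":0}]' 0.4; python3 -m crank '[{"x":0,"y":0,"z":-0.6,"roll":0},{"x":0,"y":0,"z":-0.8,"roll":0},{"x":0,"y":0,"z":-0.8,"roll":0},{"x":0,"y":0,"z":-0.5,"roll":0},{"x":0,"y":0,"z":0,"roll":0}]';python3 - <<'E'
from h import *
go(.461,.36,.2,1.41)
d=snap('wrist','w11.png')
t=snap('top','top11.png')
E
```

```text
t: 23.95
tool_pos: [0.5559, 0.1049, 0.0743]
tool_rot: [-2.392, -2.036, 0.001]
contact_force: [0.5, -0.2, -0.4]
opening: 0.025
t: 24.32
tool_pos: [0.5569, 0.105, 0.0758]
tool_rot: [2.391, 2.035, 0.003]
contact_force: [0.3, -0.7, 0.3]
opening: 0.051
t: 24.95
tool_pos: [0.5578, 0.1051, 0.2405]
tool_rot: [2.389, 2.034, 0.009]
contact_force: [-0.8, -0.5, -0.5]
opening: 0.0512
t24.9 pos [0.5578 0.1051 0.2405] yaw 1.411 tilt 0.008 | total x 3.94 y -2.28 z 0.66 roll 0.00 n>=3.9
```

View pics/w11.png

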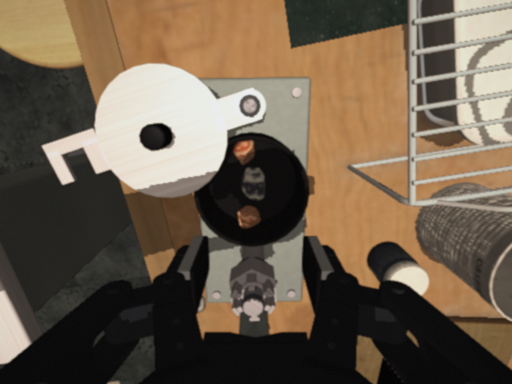

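View pics/top11.png

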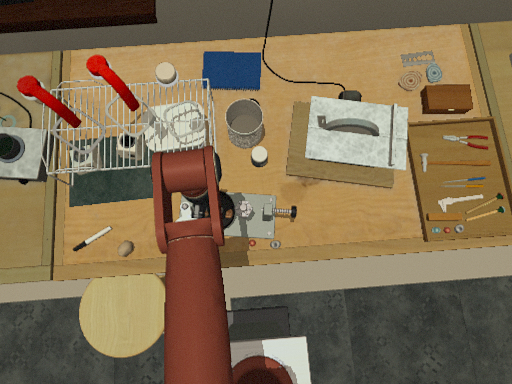

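```bash
python3 -m crank '[{"x":0.78,"y":-0.46,"z":0,"roll":0},{"x":0.78,"y":-0.46,"z":0,"roll":0},{"x":0.78,"y":-0.46,"z":0,"roll":0},{"x":0.78,"y":-0.46,"z":0,"roll":0},{"x":0.78,"y":-0.46,"z":0.5,"roll":0},{"x":0,"y":0,"z":0.7,"roll":0},{"x":0,"y":0,"z":0.5,"roll":0}]' 0
python3 -m crank '[{"x":0,"y":0,"z":0,"roll":-1},{"x":0,"y":0,"z":0,"roll":-1},{"x":0,"y":0,"z":0,"roll":-1},{"x":0,"y":0,"z":0,"roll":-1},{"x":0,"y":0,"z":0,"roll":-1},{"x":0,"y":0,"z":0,"roll":-1},{"x":0,"y":0,"z":0,"roll":-0.5},{"x":0,"y":0,"z":0,"roll":0}]'
python3 - <<'E'
from h import *
go(.461,.392,.12,2.2)
d=snap('wrist','w12.png');print(proj(d,(.461,.392,.018)))
E
```

```text
t: 25.92
tool_pos: [0.4544, 0.3576, 0.1294]
tool_rot: [-2.39, -2.038, 0.01]
contact_force: [0.1, 0.4, -0.1]
opening: 0.0854
t: 26.92
tool_pos: [0.4558, 0.3572, 0.1318]
tool_rot: [-1.438, -2.79, 0.005]
contact_force: [-0.4, -0.6, -0.0]
opening: 0.0853
t26.9 pos [0.4558 0.3572 0.1318] yaw 2.190 tilt 0.004 | total x 0.42 y 0.41 z 0.20 roll -0.09 n>=0.4
[281.49649703 166.47638901]
```

View pics/w12.png

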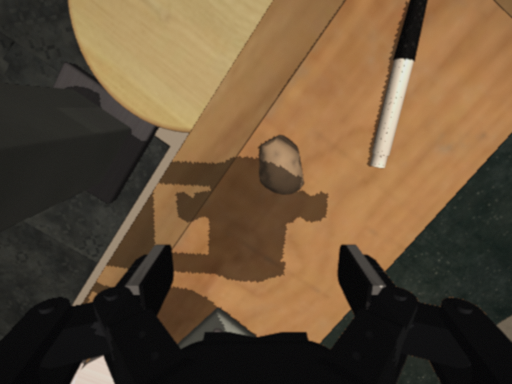

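Run:
```python
from h import *
d=snap('wrist');p=onz(d,281,164.5,.018);print(p);go(p[0],p[1],.022,2.25)
```

```text
[0.45995041 0.39327422 0.018     ]
t27.0 pos [0.4563 0.3575 0.1327] yaw 2.189 tilt 0.003 | total x 0.45 y 0.40 z 1.84 roll -0.50 n>=1.8
```

```bash
python3 -m crank '[{"x":0.45,"y":0.4,"z":0,"roll":0},{"x":0,"y":0,"z":0,"roll":-0.5},{"x":0,"y":0,"z":0.6,"roll":0},{"x":0,"y":0,"z":0.6,"roll":0},{"x":0,"y":0,"z":0.64,"roll":0},{"x":0,"y":0,"z":0,"roll":0},{"x":0,"y":0,"z":0,"roll":0}]'
python3 -m crank '[{"x":0,"y":0,"z":0,"roll":0},{"x":0,"y":0,"z":0,"roll":0},{"x":0,"y":0,"z":0,"roll":0},{"x":0,"y":0,"z":0,"roll":0},{"x":0,"y":0,"z":0,"roll":0}]' 1 60; python3 -m crank '[{"x":0,"y":0,"z":-0.6,"roll":0},{"x":0,"y":0,"z":-0.8,"roll":0},{"x":0,"y":0,"z":-0.8,"roll":0},{"x":0,"y":0,"z":-0.8,"roll":0},{"x":0,"y":0,"z":-0.6,"roll":0},{"x":0,"y":0,"z":0,"roll":0}]'
python3 - <<'E'
from h import *
go(.554,.091,.25,1.41)
snap('wrist','w13.png')
E
```

```text
t: 27.9
tool_pos: [0.4616, 0.3943, 0.025]
tool_rot: [1.354, 2.834, 0.002]
contact_force: [0.6, 0.5, 1.8]
opening: 0.0856
t: 28.52
tool_pos: [0.4615, 0.3942, 0.0254]
tool_rot: [1.354, 2.834, 0.001]
contact_force: [-2.5, -1.5, 5.5]
opening: 0.0353
t: 29.28
tool_pos: [0.4626, 0.395, 0.2444]
tool_rot: [1.352, 2.831, 0.011]
contact_force: [0.4, 0.1, -2.1]
opening: 0.0354
t29.3 pos [0.4626 0.395  0.2444] yaw 2.250 tilt 0.008 | total x -4.90 y -2.00 z -0.11 roll 7.00 n>=7.0
```

View pics/w13.png

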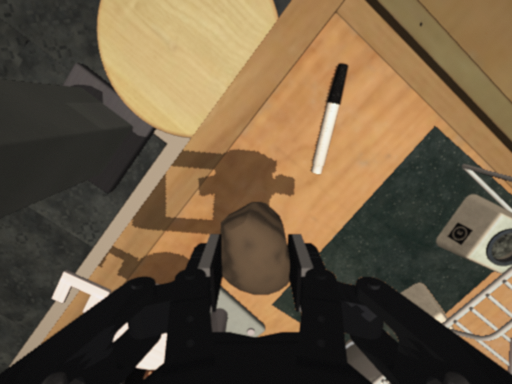

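```bash
python3 -m crank '[{"x":-0.85,"y":-0.3,"z":-0.1,"roll":0},{"x":-0.85,"y":-0.3,"z":0,"roll":0},{"x":-0.85,"y":-0.3,"z":0,"roll":0},{"x":-0.85,"y":-0.3,"z":0,"roll":0},{"x":-0.85,"y":-0.3,"z":0,"roll":0},{"x":-0.85,"y":-0.3,"z":0,"roll":0}]'
python3 -m crank '[{"x":0,"y":0,"z":0,"roll":1},{"x":0,"y":0,"z":0,"roll":1},{"x":0,"y":0,"z":0,"roll":1},{"x":0,"y":0,"z":0,"roll":1},{"x":0,"y":0,"z":0,"roll":1},{"x":0,"y":0,"z":0,"roll":1},{"x":0,"y":0,"z":0,"roll":1},{"x":0,"y":0,"z":0,"roll":0}]'
python3 - <<'E'
from h import *
go(.569,.089,.09,1.41)
d=snap('wrist','w14.png')
E
```

```text
t: 30.08
tool_pos: [0.5683, 0.0863, 0.2426]
tool_rot: [-1.352, -2.831, 0.003]
contact_force: [1.1, 0.7, -2.3]
opening: 0.0353
t: 31.08
tool_pos: [0.5681, 0.088, 0.243]
tool_rot: [-2.389, -2.036, 0.005]
contact_force: [-0.3, 0.6, -1.9]
opening: 0.0354
t31.1 pos [0.5681 0.088  0.243 ] yaw 1.412 tilt 0.004 | total x 0.02 y 0.02 z 2.55 roll 0.01 n>=2.5
```

View pics/w14.png

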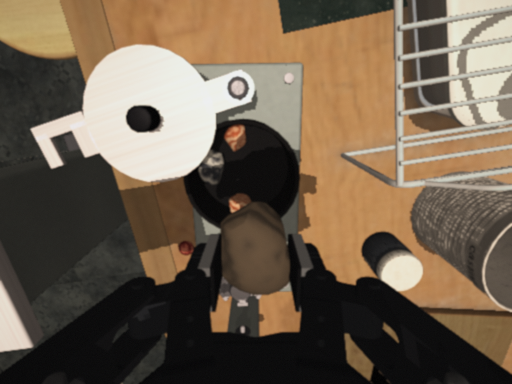

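```bash
python3 -m crank '[{"x":0.02,"y":0.02,"z":0.8,"roll":0},{"x":0,"y":0,"z":0.8,"roll":0},{"x":0,"y":0,"z":0.7,"roll":0},{"x":0,"y":0,"z":0.4,"roll":0},{"x":0,"y":0,"z":0,"roll":0}]'; python3 -m crank '[{"x":0,"y":0,"z":0,"roll":0},{"x":0,"y":0,"z":0,"roll":0},{"x":0,"y":0,"z":0,"roll":0}]' 0.45; python3 -m crank '[{"x":0,"y":0,"z":-0.6,"roll":0},{"x":0,"y":0,"z":-0.8,"roll":0},{"x":0,"y":0,"z":-0.8,"roll":0},{"x":0,"y":0,"z":-0.7,"roll":0},{"x":0,"y":0,"z":0,"roll":0}]';python3 - <<'E'
from h import *
go(.554,.09,.2,1.41)
d=snap('wrist','w15.png')
t=snap('side','side15.png')
t=snap('top','top15.png')
cv2.imwrite('pics/w15z.png',cv2.resize(d['img'][90:260,150:350,::-1],None,fx=4,fy=3.5,interpolation=cv2.INTER_CUBIC))
E
```

```text
t: 31.75
tool_pos: [0.568, 0.0889, 0.0803]
tool_rot: [-2.388, -2.035, 0.009]
contact_force: [-0.4, 0.4, -1.1]
opening: 0.0358
t: 32.12
tool_pos: [0.5718, 0.0891, 0.0856]
tool_rot: [2.391, 2.035, 0.004]
contact_force: [0.8, 1.2, 0.6]
opening: 0.0471
t: 32.75
tool_pos: [0.5731, 0.0891, 0.2643]
tool_rot: [2.387, 2.032, 0.013]
contact_force: [0.3, -0.6, 0.2]
opening: 0.0469
t32.8 pos [0.5731 0.0891 0.2643] yaw 1.411 tilt 0.011 | total x -0.04 y -0.33 z 1.07 roll 0.01 n>=1.1
```

View pics/w15z.png

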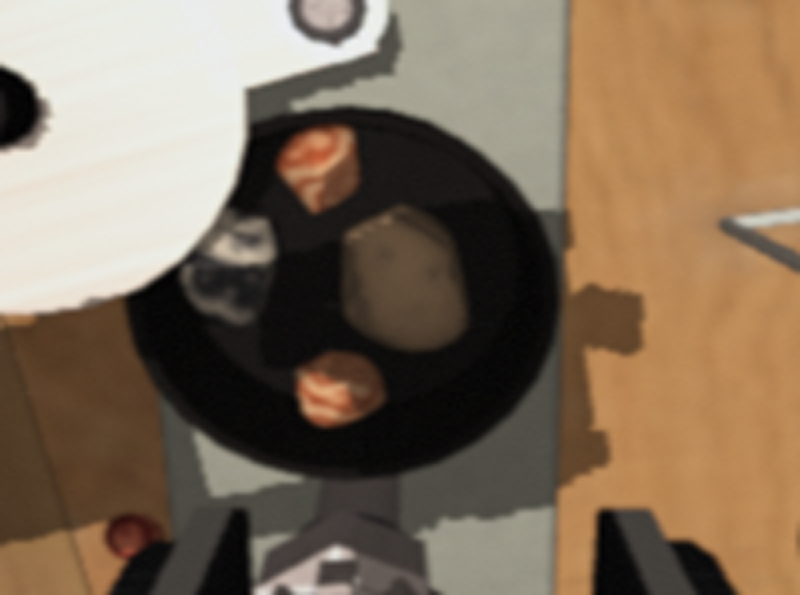

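View pics/side15.png

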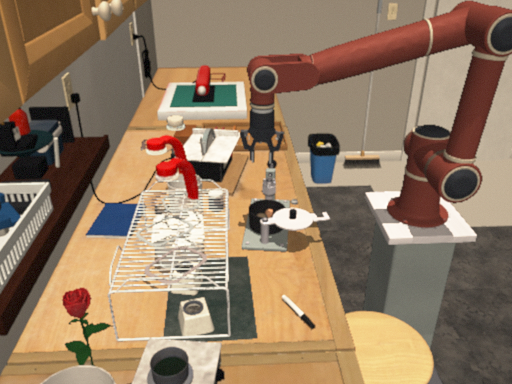

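View pics/top15.png

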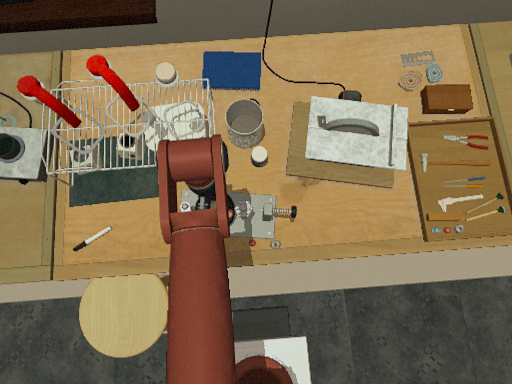

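Run:
```python
from h import *
im=cv2.imread('pics/wrist0.png')[10:80,320:460]
t=cv2.imread('pics/top0.png')[215:240,420:475]
a=cv2.resize(im,(700,350),interpolation=cv2.INTER_CUBIC);b=cv2.resize(t,(539,245),interpolation=cv2.INTER_CUBIC)
c=np.zeros((600,700,3),np.uint8);c[:350]=a;c[355:600,:539]=b;cv2.imwrite('pics/tray.png',c)
```

```text
(no output)
```

View pics/tray.png

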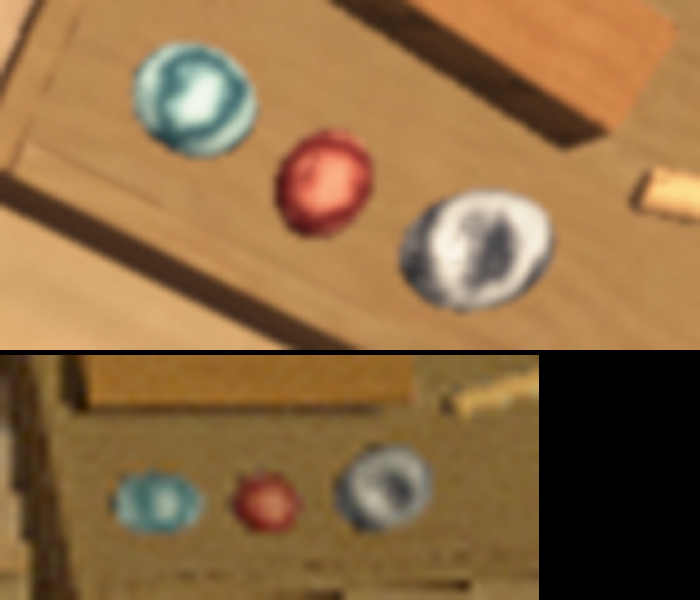

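```bash
python3 - <<'E'
from h import *
go(.48,.168,.22,.16)
E
python3 -m crank '[{"x":0.34,"y":-0.86,"z":0.3,"roll":0},{"x":0.34,"y":-0.86,"z":0.3,"roll":0},{"x":0.34,"y":0,"z":0,"roll":0},{"x":0,"y":0,"z":0,"roll":1},{"x":0,"y":0,"z":0,"roll":1},{"x":0,"y":0,"z":0,"roll":1},{"x":0,"y":0,"z":0,"roll":1},{"x":0,"y":0,"z":0,"roll":1},{"x":0,"y":0,"z":0,"roll":1},{"x":0,"y":0,"z":0,"roll":1}]' 0.35
python3 -m crank '[{"x":0,"y":0,"z":0,"roll":1},{"x":0,"y":0,"z":0,"roll":1},{"x":0,"y":0,"z":0,"roll":1},{"x":0,"y":0,"z":0,"roll":0.4},{"x":0,"y":0,"z":0,"roll":0}]'
python3 - <<'E'
from h import *
go(.48,.168,.22,.16)
d=snap('wrist','w16.png');print(proj(d,(.48,.168,.121)),proj(d,(.568,.182,.1)))
E
```

```text
t32.9 pos [0.5702 0.089  0.2571] yaw 1.410 tilt 0.001 | total x 1.06 y -1.69 z 0.62 roll 10.42 n>=10.4
t: 34.15
tool_pos: [0.4775, 0.1657, 0.2196]
tool_rot: [-3.016, -0.878, 0.006]
contact_force: [-0.3, 0.6, 0.1]
opening: 0.0555
t: 34.78
tool_pos: [0.4776, 0.1657, 0.2199]
tool_rot: [3.131, 0.256, -0.005]
contact_force: [0.7, -1.0, -0.0]
opening: 0.0556
t34.8 pos [0.4776 0.1657 0.2199] yaw 0.163 tilt 0.003 | total x 0.05 y -0.03 z -0.00 roll 0.03 n>=0.0
[253.92056622 197.39401797] [254.38192573  87.47096612]
```

View pics/w16.png

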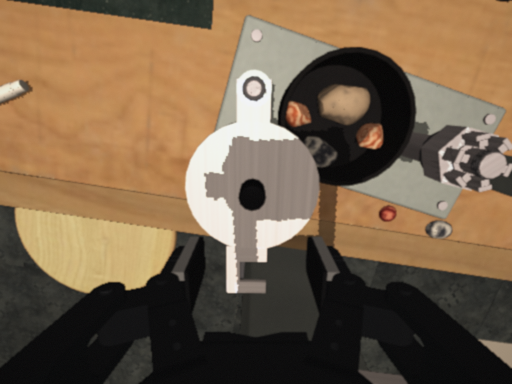

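```bash
python3 -m crank '[{"x":0.05,"y":0,"z":0.6,"roll":0},{"x":0,"y":0,"z":0.6,"roll":0},{"x":0,"y":0,"z":0.55,"roll":0},{"x":0,"y":0,"z":0,"roll":0},{"x":0,"y":0,"z":0,"roll":0}]'
python3 -m crank '[{"x":0,"y":0,"z":0,"roll":0},{"x":0,"y":0,"z":0,"roll":0},{"x":0,"y":0,"z":0,"roll":0}]' 0.65 20
python3 - <<'E'
from h import *
go(.48,.168,.113,.16);print(pose()[2]['contact_force'],pose()[2]['opening'])
d=snap('wrist','w17.png')
E
```

```text
t: 35.45
tool_pos: [0.4821, 0.1665, 0.1179]
tool_rot: [-3.131, -0.255, -0.002]
contact_force: [0.1, -0.6, 0.4]
opening: 0.0554
t: 35.83
tool_pos: [0.4819, 0.1665, 0.1176]
tool_rot: [-3.131, -0.255, -0.002]
contact_force: [0.8, 0.1, 1.0]
opening: 0.0302
t35.8 pos [0.4819 0.1665 0.1176] yaw 0.162 tilt 0.001 | total x -0.03 y -0.03 z 0.08 roll 0.02 n>=0.1
[0.8300824  0.05126737 1.01901151] 0.030215637990758278
```

View pics/w17.png

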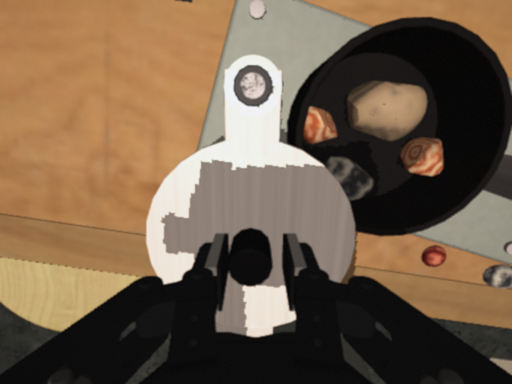

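```bash
python3 -m crank '[{"x":0.01,"y":0.18,"z":0,"roll":-1},{"x":0.01,"y":0.18,"z":0,"roll":-1},{"x":0.01,"y":0.18,"z":0,"roll":-1},{"x":0.01,"y":0.18,"z":0,"roll":-1},{"x":0.01,"y":0.18,"z":0,"roll":-1}]'
python3 - <<'E'
from h import *
p,M,o=pose();v=p[:2]-np.array([.568,.182]);print(np.hypot(*v),np.arctan2(v[1],v[0]),yaw()-np.pi,o['contact_force'])
d=snap('wrist','w18.png')
E
```

```text
t: 36.5
tool_pos: [0.5053, 0.1185, 0.1171]
tool_rot: [-2.913, -1.174, -0.001]
contact_force: [0.2, 2.1, 0.5]
opening: 0.0298
0.0892470482389352 -2.3504384526911317 -2.375316304462527 [0.15332883 2.07190655 0.54606294]
```

View pics/w18.png

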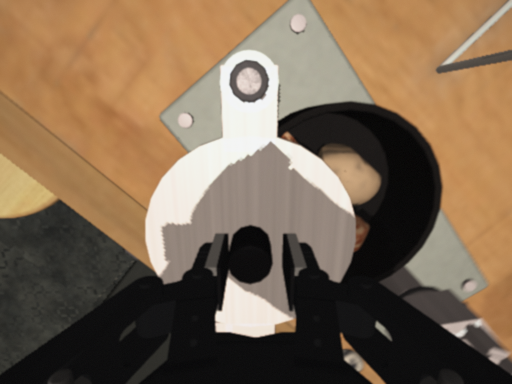

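```bash
python3 -m crank '[{"x":0.01,"y":0.18,"z":0,"roll":-1},{"x":0.01,"y":0.18,"z":0,"roll":-1},{"x":0.01,"y":0.18,"z":0,"roll":-1},{"x":0.01,"y":0.18,"z":0,"roll":-1},{"x":0.01,"y":0.18,"z":0,"roll":-1},{"x":0,"y":0,"z":0,"roll":0}]'
python3 - <<'E'
from h import *
p,M,o=pose();v=p[:2]-np.array([.568,.182]);print(np.hypot(*v),np.arctan2(v[1],v[0]),yaw()-np.pi,o['contact_force'])
d=snap('wrist','w19.png')
E
```

```text
t: 37.3
tool_pos: [0.5519, 0.0924, 0.117]
tool_rot: [2.443, 1.975, 0.0]
contact_force: [0.1, -0.3, 0.8]
opening: 0.0297
0.09108376630620664 -1.7488050356426852 -1.782122409831347 [ 0.10998785 -0.32992803  0.8072552 ]
```

View pics/w19.png

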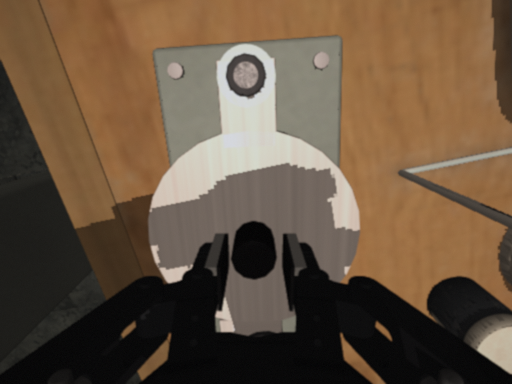

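```bash
python3 -m crank '[{"x":0,"y":0.08,"z":0,"roll":-0.3},{"x":0,"y":0.04,"z":0,"roll":0},{"x":0,"y":0,"z":0,"roll":0}]'
python3 -m crank '[{"x":0,"y":0.04,"z":0,"roll":0},{"x":0,"y":0.0,"z":0,"roll":0},{"x":0,"y":0,"z":0,"roll":0}]'
```

```text
t: 37.72
tool_pos: [0.5561, 0.0916, 0.1165]
tool_rot: [-2.403, -2.016, 0.007]
contact_force: [-7.7, 0.9, 5.1]
opening: 0.03
t: 38.1
tool_pos: [0.5563, 0.0915, 0.1163]
tool_rot: [-2.4, -2.014, 0.014]
contact_force: [-14.7, 1.4, 9.5]
opening: 0.0299
```

```bash
python3 -m crank '[{"x":0,"y":-0.1,"z":0,"roll":0},{"x":0,"y":0,"z":0,"roll":0},{"x":0,"y":0,"z":-0.6,"roll":0},{"x":0,"y":0,"z":-0.8,"roll":0},{"x":0,"y":0,"z":-0.6,"roll":0},{"x":0,"y":0,"z":0,"roll":0}]'
python3 - <<'E'
from h import *
d=snap('wrist','w20.png');t=snap('top','top20.png')
cv2.imwrite('pics/z20.png',cv2.resize(t['img'][180:245,170:310,::-1],None,fx=5.5,fy=5.5,interpolation=cv2.INTER_CUBIC))
go(.54,.001,.25)
E
```

```text
t: 38.85
tool_pos: [0.5575, 0.0916, 0.2415]
tool_rot: [2.401, 2.017, 0.011]
contact_force: [0.7, 0.3, 0.8]
opening: 0.0298
t39.0 pos [0.5551 0.0916 0.2367] yaw 1.398 tilt 0.000 | total x -1.53 y 0.01 z -0.22 roll 0.00 n>=1.5
```

View pics/w20.png

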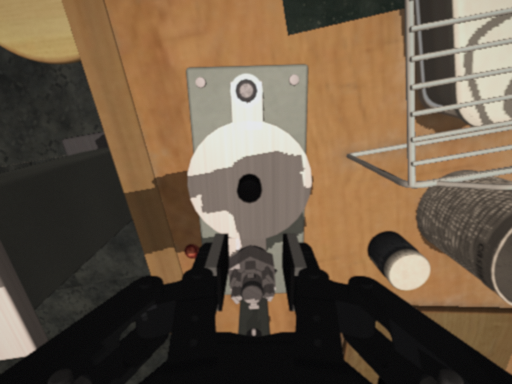

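View pics/z20.png

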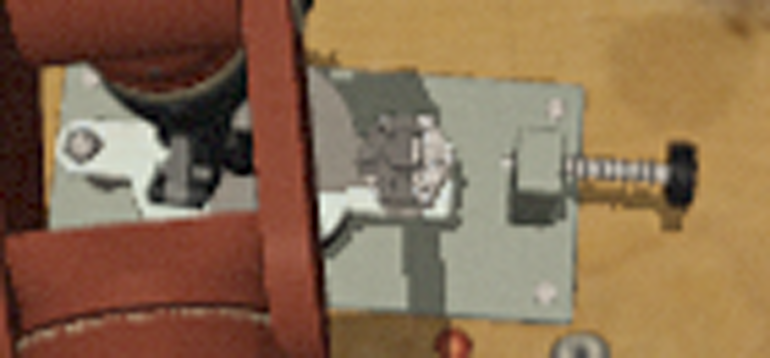

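```bash
python3 -m crank '[{"x":-0.75,"y":0,"z":-0.3,"roll":0},{"x":-0.78,"y":0,"z":-0.2,"roll":0},{"x":0,"y":0,"z":0,"roll":0},{"x":0,"y":0,"z":0,"roll":0}]' 0
python3 - <<'E'
from h import *
d=snap('wrist','w21.png')
go(.54,.001,.27);print(proj(d,(.54,.001,.152)))
cv2.imwrite('pics/w21z.png',cv2.resize(d['img'][120:290,160:360,::-1],None,fx=4,fy=3.5,interpolation=cv2.INTER_CUBIC))
E
```

```text
t: 39.45
tool_pos: [0.5387, 0.0014, 0.2649]
tool_rot: [-2.403, -2.02, 0.002]
contact_force: [0.2, -0.5, -0.3]
opening: 0.0854
t39.5 pos [0.5388 0.0018 0.265 ] yaw 1.399 tilt 0.003 | total x -0.01 y 0.02 z -0.08 roll 0.00 n>=0.1
[255.76848096 195.81265626]
```

View pics/w21.png

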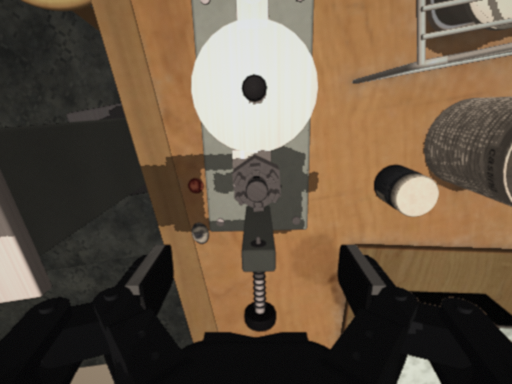

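View pics/w21z.png

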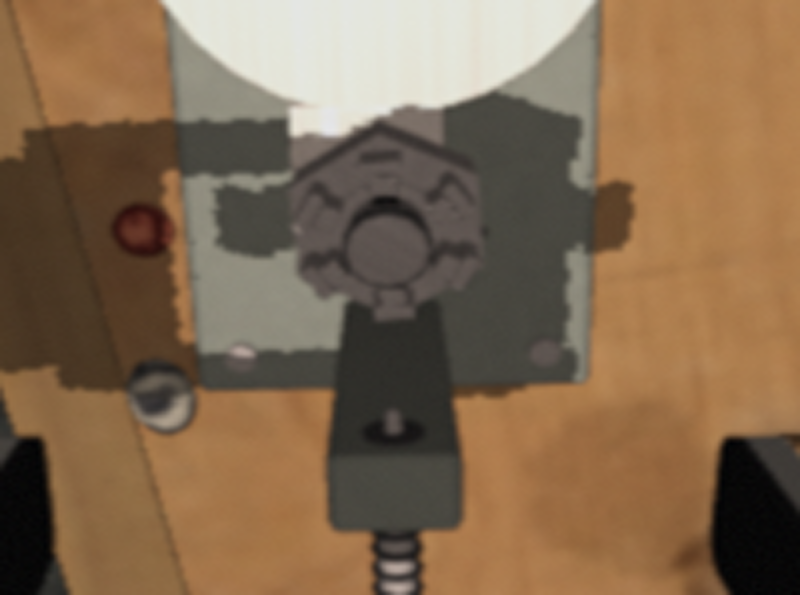

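Run:
```python
from h import *
d=snap('wrist')
I=d['img'][140:220,220:295,::-1]
I=cv2.resize(I,None,fx=7.5,fy=7.5,interpolation=cv2.INTER_CUBIC)
I=cv2.convertScaleAbs(I,alpha=2.0,beta=-40)
cv2.imwrite('pics/w22z.png',I)
print('knob',onz(d,254,88,.121),'stud',onz(d,256.8,189.4,.152))
t=snap('top');print('top stud',onz(t,244,206.9,.152))
cv2.imwrite('pics/z22.png',cv2.resize(t['img'][180:245,170:310,::-1],None,fx=5.5,fy=5.5,interpolation=cv2.INTER_CUBIC))
```

```text
knob [0.55439542 0.09353832 0.121     ] stud [0.54199775 0.00716329 0.152     ]
top stud [5.40561553e-01 1.15447974e-04 1.52000000e-01]
```

View pics/w22z.png

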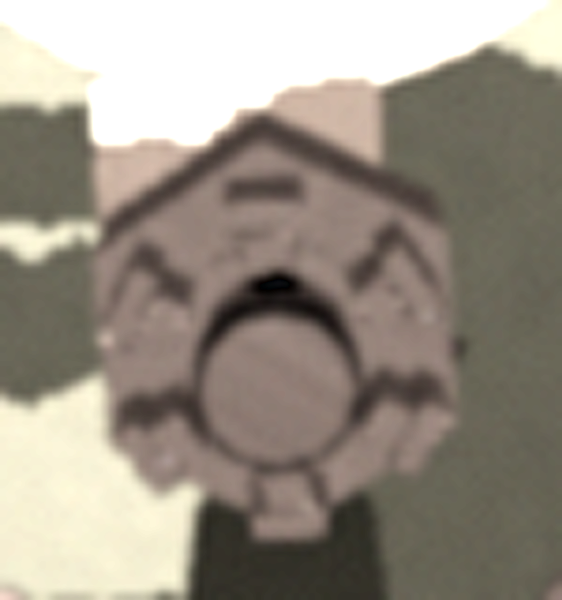

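```bash
python3 -m crank '[{"x":-0.6,"y":0,"z":0.4,"roll":0},{"x":-0.6,"y":0,"z":0.5,"roll":0},{"x":0,"y":0,"z":0.1,"roll":0},{"x":0,"y":0,"z":0,"roll":0},{"x":0,"y":0,"z":0,"roll":0}]' 0
python3 - <<'E'
from h import *
d=snap('wrist','w23.png')
q=proj(d,(.541,.004,.14)).astype(int);print(q)
I=d['img'][max(0,q[1]-50):q[1]+50,q[0]-55:q[0]+55,::-1]
I=cv2.resize(I,None,fx=6,fy=6,interpolation=cv2.INTER_CUBIC)
I=cv2.convertScaleAbs(I,alpha=1.5,beta=-10)
cv2.imwrite('pics/w23z.png',I)
E
```

```text
t: 40.22
tool_pos: [0.5278, -0.0689, 0.2081]
tool_rot: [2.402, 2.023, 0.002]
contact_force: [0.3, -0.5, -0.0]
opening: 0.0854
[254 110]
```

View pics/w23z.png

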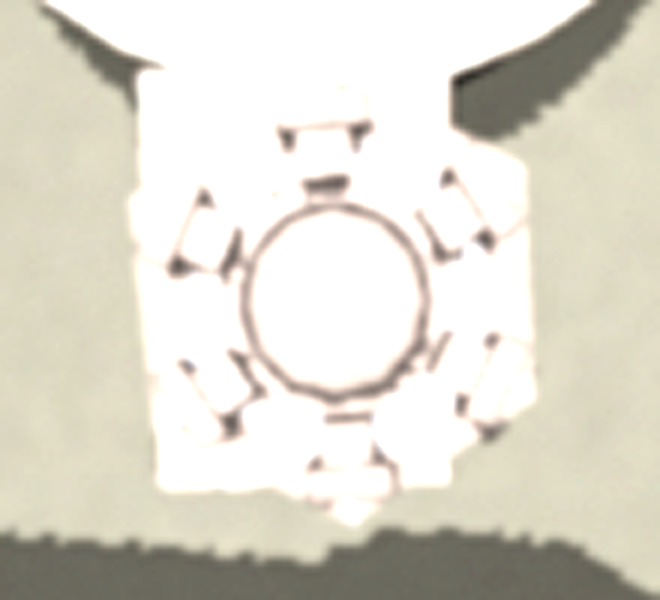

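View pics/w23.png

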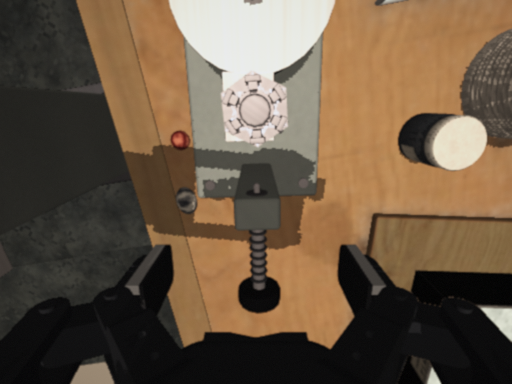

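Run:
```python
from h import *
d=snap('wrist');q=(254,110)
I=d['img'][q[1]-45:q[1]+45,q[0]-50:q[0]+50,::-1]
I=cv2.resize(I,None,fx=6.5,fy=6.5,interpolation=cv2.INTER_CUBIC).astype(float)
I=np.clip((I-110)*1.76,0,255)
cv2.imwrite('pics/w24z.png',I.astype(np.uint8))
```

```text
(no output)
```

View pics/w24z.png

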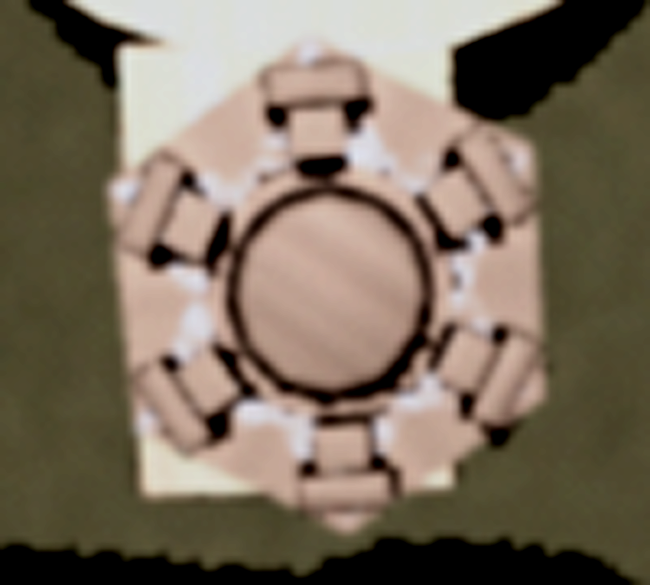

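Run:
```python
from h import *
d=snap('wrist')
c=onz(d,255.1,110.1,.152);print('stud',c)
h=onz(d,259,291,.155);print('pinhead top',h)
pa=onz(d,258.5,262,.140);pb=onz(d,257,186,.138)
print(pa,pb,np.arctan2(*(pb-pa)[1::-1]))
go(c[0],c[1],.25,3.57)
t=snap('top');hp=onz(t,294,212,.136);print(hp)
```

```text
stud [0.54170467 0.00425817 0.152     ]
pinhead top [ 0.5220719  -0.12634898  0.155     ]
[ 0.52458031 -0.11046573  0.14      ] [ 0.53391791 -0.04899026  0.138     ] 1.420057048700379
t40.4 pos [ 0.5276 -0.0692  0.208 ] yaw 1.400 tilt 0.002 | total x 1.25 y 0.02 z -0.70 roll -18.09 n>=18.1
[ 0.51716481 -0.14498881  0.136     ]
```

```bash
python3 -m crank '[{"x":0.3,"y":0,"z":-0.4,"roll":0},{"x":0.4,"y":0.01,"z":-0.3,"roll":0},{"x":0.55,"y":0.01,"z":0,"roll":0},{"x":0,"y":0,"z":0,"roll":-1},{"x":0,"y":0,"z":0,"roll":-1},{"x":0,"y":0,"z":0,"roll":-1},{"x":0,"y":0,"z":0,"roll":-1},{"x":0,"y":0,"z":0,"roll":-1},{"x":0,"y":0,"z":0,"roll":-1},{"x":0,"y":0,"z":0,"roll":-1}]' 0.3
python3 -m crank '[{"x":0,"y":0,"z":0,"roll":-1},{"x":0,"y":0,"z":0,"roll":-1},{"x":0,"y":0,"z":0,"roll":-1},{"x":0,"y":0,"z":0,"roll":-1},{"x":0,"y":0,"z":0,"roll":-1},{"x":0,"y":0,"z":0,"roll":-1},{"x":0,"y":0,"z":0,"roll":-1},{"x":0,"y":0,"z":0,"roll":-1},{"x":0,"y":0,"z":0,"roll":-1},{"x":0,"y":0,"z":0,"roll":-1}]'
python3 -m crank '[{"x":0,"y":0,"z":0,"roll":-1},{"x":0,"y":0,"z":0,"roll":0},{"x":0,"y":0,"z":0,"roll":0}]'
python3 - <<'E'
from h import *
go(.5413,.004,.116,3.57)
d=snap('wrist','w25.png');print(proj(d,(.5413,.004,.152)),ctrl.get_obs()['q'])
q=(254,190)
I=d['img'][q[1]-45:q[1]+45,q[0]-50:q[0]+50,::-1]
I=cv2.resize(I,None,fx=6.5,fy=6.5,interpolation=cv2.INTER_CUBIC)
cv2.imwrite('pics/w25z.png',I)
E
```

```text
t: 41.68
tool_pos: [0.5412, 0.0042, 0.2494]
tool_rot: [1.365, 2.829, 0.0]
contact_force: [0.4, 0.3, 0.2]
opening: 0.0599
t: 42.92
tool_pos: [0.5412, 0.0042, 0.2493]
tool_rot: [-0.471, 3.105, -0.0]
contact_force: [0.1, -0.7, -0.2]
opening: 0.0596
t: 43.3
tool_pos: [0.5411, 0.004, 0.2491]
tool_rot: [-0.648, 3.074, -0.0]
contact_force: [1.0, 0.1, -0.2]
opening: 0.0598
t43.3 pos [0.5411 0.004  0.2491] yaw -2.726 tilt 0.000 | total x -0.00 y -0.00 z 2.22 roll -0.11 n>=2.2
[254.6146893  198.06469149] [-1.30119227e-01 -1.52903537e-01  1.79996656e+00 -3.71233927e-05
  1.49422875e+00 -2.11657226e+00]
```

View pics/w25.png

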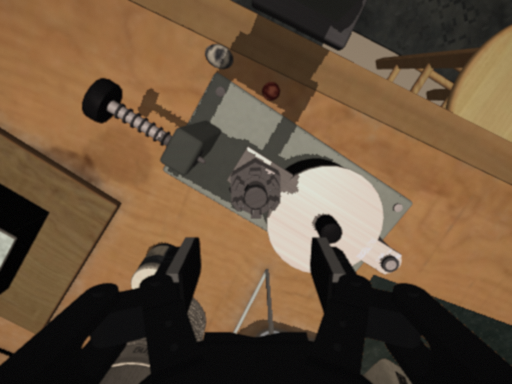

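View pics/w25z.png

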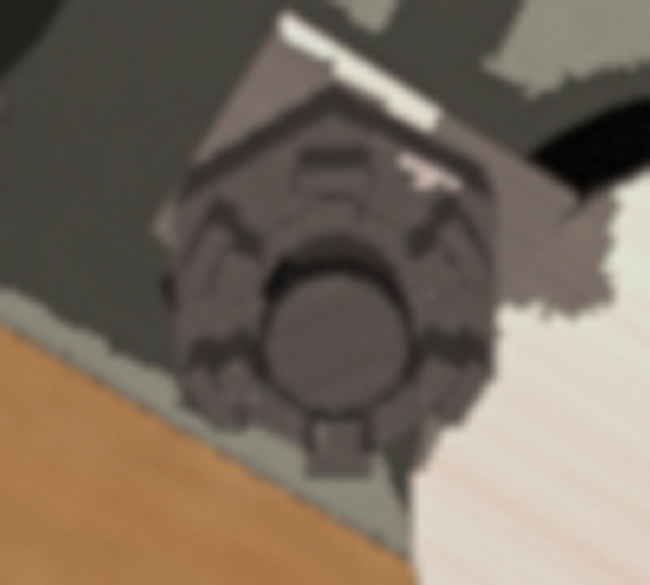

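```bash
python3 -m crank '[{"x":0,"y":0.01,"z":0.6,"roll":0},{"x":0,"y":0,"z":0.6,"roll":0},{"x":0,"y":0,"z":0.6,"roll":0},{"x":0,"y":0,"z":0.4,"roll":0},{"x":0,"y":0,"z":0,"roll":0},{"x":0,"y":0,"z":0,"roll":0}]'
python3 -m crank '[{"x":0,"y":0,"z":0,"roll":0},{"x":0,"y":0,"z":0,"roll":0},{"x":0,"y":0,"z":0,"roll":0}]' 1 40
python3 - <<'E'
from h import *
go(.5413,.004,.116,3.57);o=ctrl.get_obs();print(o['wrist_torque'],o['contact_force'])
d=snap('wrist','w26.png')
E
```

```text
t: 44.1
tool_pos: [0.5416, 0.0044, 0.1182]
tool_rot: [-0.649, 3.072, -0.001]
contact_force: [0.7, -0.1, 0.3]
opening: 0.06
t: 44.48
tool_pos: [0.5419, 0.0045, 0.119]
tool_rot: [-0.649, 3.071, -0.001]
contact_force: [-2.0, 1.8, 5.1]
opening: 0.0453
t44.5 pos [0.5419 0.0045 0.119 ] yaw -2.725 tilt 0.003 | total x 0.01 y -0.00 z 0.05 roll -0.10 n>=0.1
[0.1134527  0.29125188 0.00627785] [-1.95931241  1.79908622  5.13996868]
```

View pics/w26.png

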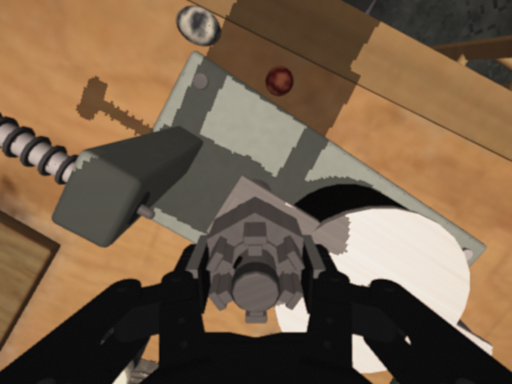

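```bash
cat > st.py <<'E'
from h import *
p,M,o=pose();print('t%.1f'%o['t'],p.round(4),'yaw %.3f'%yaw(),'F',np.round(o['contact_force'],1),'T',np.round(o['wrist_torque'],2),'q6 %.2f'%o['q'][5],'eff6 %.3f'%o['effort'][5],'op %.4f'%o['opening'])
E
python3 -m crank '[{"x":0,"y":0,"z":0,"roll":0.5},{"x":0,"y":0,"z":0,"roll":0.7},{"x":0,"y":0,"z":0,"roll":0.7},{"x":0,"y":0,"z":0,"roll":0.7}]'; python3 st.py
python3 -m crank '[{"x":0,"y":0,"z":0,"roll":0.7},{"x":0,"y":0,"z":0,"roll":0.7},{"x":0,"y":0,"z":0,"roll":0.7},{"x":0,"y":0,"z":0,"roll":0.7}]'; python3 st.py
```

```text
t: 45.02
tool_pos: [0.5421, 0.0038, 0.1191]
tool_rot: [-0.16, 3.134, -0.003]
contact_force: [-0.9, -1.0, 5.4]
opening: 0.045
t45.0 [0.5421 0.0038 0.1191] yaw -3.039 F [-0.9 -1.   5.4] T [-0.27  0.2   0.07] q6 -1.80 eff6 -0.497 op 0.0450
t: 45.52
tool_pos: [0.5421, 0.0032, 0.1191]
tool_rot: [0.366, 3.117, -0.004]
contact_force: [-1.8, -3.2, 6.1]
opening: 0.0455
t45.5 [0.5421 0.0032 0.1191] yaw 2.908 F [-1.8 -3.2  6.1] T [-0.63  0.22  0.06] q6 -1.47 eff6 -0.491 op 0.0455
```

```bash
for i in 1; do python3 -m crank '[{"x":0,"y":0,"z":0,"roll":0.7},{"x":0,"y":0,"z":0,"roll":0.7},{"x":0,"y":0,"z":0,"roll":0.7},{"x":0,"y":0,"z":0,"roll":0.7}]' >/dev/null; python3 st.py; done
python3 -m crank '[{"x":0,"y":0,"z":0,"roll":0.7},{"x":0,"y":0,"z":0,"roll":0.7},{"x":0,"y":0,"z":0,"roll":0.7},{"x":0,"y":0,"z":0,"roll":0.7}]' >/dev/null; python3 st.py
```

```text
t46.0 [0.5418 0.0026 0.1191] yaw 2.572 F [-1.7 -6.1  5.7] T [-1.03  0.51  0.04] q6 -1.13 eff6 -0.486 op 0.0449
t46.5 [0.5413 0.0021 0.1191] yaw 2.236 F [-3.9 -6.2  7.8] T [-1.29  0.8  -0.  ] q6 -0.79 eff6 -0.481 op 0.0451
```

```bash
python3 -m crank '[{"x":-0.016,"y":-0.034,"z":0,"roll":0.7},{"x":0,"y":0,"z":0,"roll":0.7},{"x":0,"y":0,"z":0,"roll":0.7},{"x":0,"y":0,"z":0,"roll":0.7}]' >/dev/null; python3 st.py
python3 -m crank '[{"x":0,"y":0,"z":0,"roll":0.7},{"x":0,"y":0,"z":0,"roll":0.7},{"x":0,"y":0,"z":0,"roll":0.7},{"x":0,"y":0,"z":0,"roll":0.7}]' >/dev/null; python3 st.py
```

```text
t47.0 [0.5406 0.0015 0.1191] yaw 1.900 F [-3.1 -2.2  6.7] T [-0.39  0.64  0.03] q6 -0.46 eff6 -0.492 op 0.0453
t47.5 [0.54   0.0015 0.119 ] yaw 1.564 F [-5.6 -2.3  8.8] T [-0.48  1.1   0.09] q6 -0.13 eff6 -0.487 op 0.0451
```

```bash
python3 -m crank '[{"x":-0.01,"y":-0.03,"z":0,"roll":0.7},{"x":0,"y":0,"z":0,"roll":0.7},{"x":0,"y":0,"z":0,"roll":0.7},{"x":0,"y":0,"z":0,"roll":0.7}]' >/dev/null; python3 st.py
python3 -m crank '[{"x":0,"y":0,"z":0,"roll":0.6},{"x":0,"y":0,"z":0,"roll":0.6},{"x":0,"y":0,"z":0,"roll":0.6},{"x":0,"y":0,"z":0,"roll":0.6}]' >/dev/null; python3 st.py
```

```text
t48.0 [0.5391 0.0015 0.119 ] yaw 1.229 F [-2.   0.6  6.4] T [-0.02  0.44  0.32] q6 0.21 eff6 -0.216 op 0.0453
t48.5 [0.5386 0.0018 0.1191] yaw 0.941 F [-4.5 -0.1  8.6] T [0.12 0.71 0.32] q6 0.50 eff6 -0.138 op 0.0453
```

```bash
python3 -m crank '[{"x":0,"y":-0.01,"z":0,"roll":0.3},{"x":0,"y":0,"z":0,"roll":0},{"x":0,"y":0,"z":0,"roll":0},{"x":0,"y":0,"z":0,"roll":0}]' >/dev/null; python3 st.py
python3 - <<'E'
from h import *
t=snap('top','top30.png')
E
```

```text
t49.0 [0.5385 0.0019 0.119 ] yaw 0.907 F [-1.2 -0.2  6.7] T [0.01 0.45 0.16] q6 0.53 eff6 0.161 op 0.0450
```

```bash
python3 -m crank '[{"x":0,"y":0,"z":0,"roll":0},{"x":0,"y":0,"z":0,"roll":0},{"x":0,"y":0,"z":0,"roll":0}]' 0.3
python3 -m crank '[{"x":0,"y":0,"z":-0.6,"roll":0},{"x":0,"y":0,"z":-0.8,"roll":0},{"x":0,"y":0,"z":-0.8,"roll":0},{"x":0,"y":0,"z":0,"roll":-1},{"x":0,"y":0,"z":0,"roll":-1},{"x":0,"y":0,"z":0,"roll":-1},{"x":0,"y":0,"z":0,"roll":-1},{"x":0,"y":0,"z":0,"roll":0},{"x":0,"y":0,"z":0,"roll":0}]'
python3 - <<'E'
from h import *
go(.5278,-.069,.208,1.42)
d=snap('wrist','w27.png')
E
```

```text
t: 49.45
tool_pos: [0.5373, 0.0023, 0.1166]
tool_rot: [-2.824, -1.375, 0.001]
contact_force: [-0.0, 0.4, 0.5]
opening: 0.0595
t: 50.58
tool_pos: [0.5374, 0.0022, 0.2487]
tool_rot: [-2.418, -2.005, 0.0]
contact_force: [-0.1, -0.0, 0.2]
opening: 0.0599
t50.6 pos [0.5374 0.0022 0.2487] yaw 1.385 tilt 0.000 | total x -1.20 y 0.06 z 0.68 roll -0.29 n>=1.2
```

```bash
python3 -m crank '[{"x":-0.6,"y":0.03,"z":0.3,"roll":0},{"x":-0.6,"y":0.03,"z":0.4,"roll":0},{"x":0,"y":0,"z":0,"roll":-0.3},{"x":0,"y":0,"z":0,"roll":0},{"x":0,"y":0,"z":0,"roll":0}]'
python3 - <<'E'
from h import *
go(.5278,-.069,.208,1.42)
d=snap('wrist','w28.png')
q=(254,110)
I=d['img'][q[1]-45:q[1]+145,q[0]-60:q[0]+60,::-1]
I=cv2.resize(I,None,fx=6.5,fy=6.5,interpolation=cv2.INTER_CUBIC).astype(float)
I=np.clip((I-60)*1.4,0,255)[:600]
cv2.imwrite('pics/w28z.png',I.astype(np.uint8))
E
```

```text
t: 51.25
tool_pos: [0.5285, -0.0686, 0.208]
tool_rot: [2.378, 2.05, 0.002]
contact_force: [0.6, 0.1, 0.1]
opening: 0.0595
t51.2 pos [ 0.5285 -0.0686  0.208 ] yaw 1.423 tilt 0.002 | total x -0.01 y -0.01 z 0.00 roll 0.02 n>=0.0
```

View pics/w28z.png

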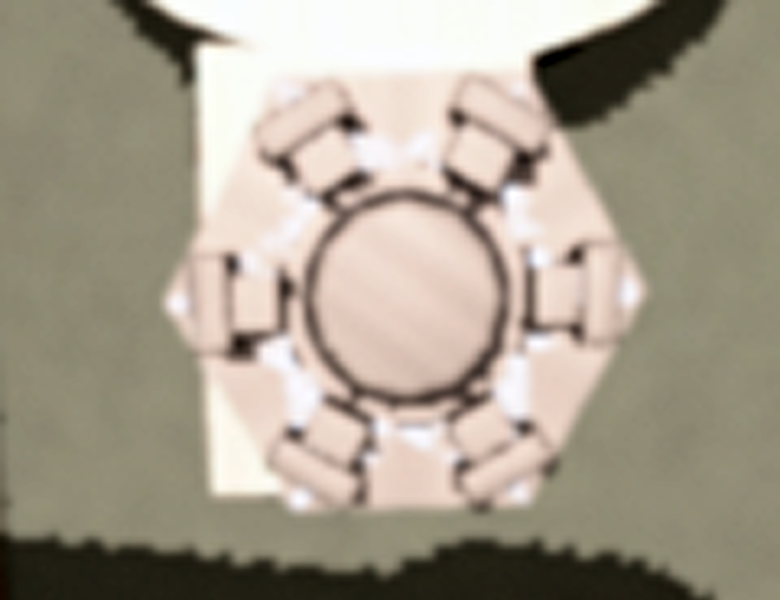

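```bash
python3 - <<'E'
from h import *
go(.510,-.193,.208,1.42)
E
python3 -m crank '[{"x":-0.7,"y":0,"z":0,"roll":0},{"x":-0.7,"y":0,"z":0,"roll":0},{"x":-0.69,"y":0,"z":0,"roll":0},{"x":0,"y":0,"z":0,"roll":0},{"x":0,"y":0,"z":0,"roll":0}]' 1 20
python3 - <<'E'
from h import *
go(.510,-.193,.132,1.42)
d=snap('wrist','w29.png')
q=proj(d,(.5155,-.151,.136));print(q)
E
```

```text
t51.3 pos [ 0.5284 -0.0686  0.2079] yaw 1.423 tilt 0.002 | total x -2.10 y 0.00 z -0.00 roll 0.03 n>=2.1
t: 51.92
tool_pos: [0.5096, -0.1926, 0.2072]
tool_rot: [2.38, 2.051, 0.001]
contact_force: [-0.5, 0.4, -0.1]
opening: -0.0001
t51.9 pos [ 0.5096 -0.1926  0.2072] yaw 1.423 tilt 0.001 | total x -0.01 y 0.01 z 1.25 roll 0.02 n>=1.3
[253.0034189  157.26151559]
```

View pics/w29.png

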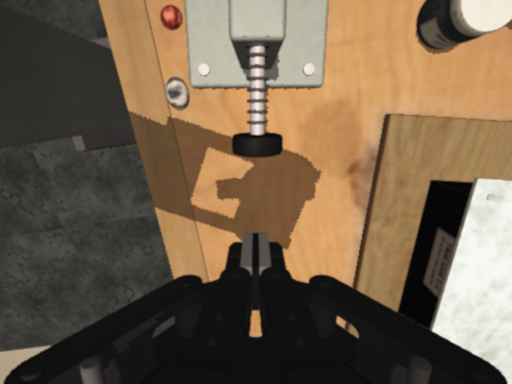

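```bash
python3 -m crank '[{"x":0,"y":0.01,"z":0.6,"roll":0},{"x":0,"y":0,"z":0.65,"roll":0},{"x":0,"y":0,"z":0,"roll":0},{"x":0.2,"y":0,"z":0,"roll":0},{"x":0.2,"y":0,"z":0,"roll":0},{"x":0.15,"y":0,"z":0,"roll":0},{"x":0.1,"y":0,"z":0,"roll":0},{"x":0.1,"y":0,"z":0,"roll":0},{"x":0,"y":0,"z":0,"roll":0}]' 
python3 st.py
python3 -m crank '[{"x":0.12,"y":0,"z":0,"roll":0},{"x":0.12,"y":0,"z":0,"roll":0},{"x":0,"y":0,"z":0,"roll":0}]' 
python3 st.py
python3 - <<'E'
from h import *
d=snap('wrist','w30.png')
E
```

```text
t: 53.1
tool_pos: [0.5166, -0.1486, 0.132]
tool_rot: [2.379, 2.051, -0.0]
contact_force: [-1.0, -2.1, 1.5]
opening: 0.0001
t53.1 [ 0.5166 -0.1486  0.132 ] yaw 1.423 F [-1.  -2.1  1.5] T [-0.15 -0.05  0.02] q6 -0.27 eff6 0.025 op 0.0001
t: 53.48
tool_pos: [0.5187, -0.1342, 0.1319]
tool_rot: [2.379, 2.051, -0.0]
contact_force: [0.7, -0.7, 0.7]
opening: -0.0001
t53.5 [ 0.5187 -0.1342  0.1319] yaw 1.423 F [ 0.7 -0.7  0.7] T [-0.13  0.02  0.05] q6 -0.24 eff6 0.032 op -0.0001
```

View pics/w30.png

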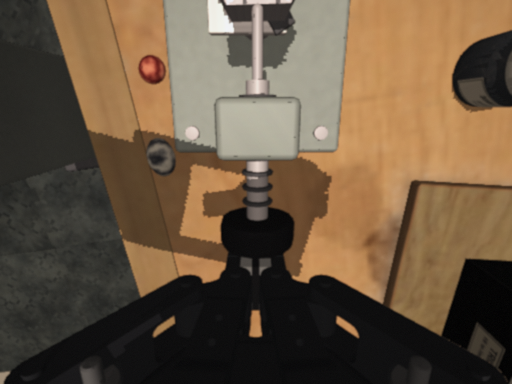

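```bash
python3 -m crank '[{"x":0.1,"y":0,"z":0,"roll":0},{"x":0.1,"y":0,"z":0,"roll":0},{"x":0,"y":0,"z":0,"roll":0}]' >/dev/null; python3 st.py
python3 -m crank '[{"x":0.1,"y":0,"z":0,"roll":0},{"x":0.08,"y":0,"z":0,"roll":0},{"x":0,"y":0,"z":0,"roll":0}]' >/dev/null; python3 st.py
python3 - <<'E'
from h import *
d=snap('wrist','w31.png')
E
```

```text
t53.9 [ 0.5203 -0.1225  0.1318] yaw 1.423 F [-0.  -1.6  0.7] T [-0.26  0.06  0.02] q6 -0.22 eff6 0.032 op 0.0003
t54.3 [ 0.522  -0.1114  0.1318] yaw 1.423 F [-0.8 -2.   0.2] T [-0.29  0.07 -0.03] q6 -0.20 eff6 0.028 op -0.0001
```

View pics/w31.png

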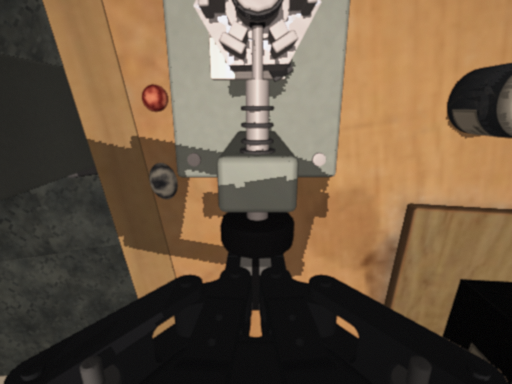

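```bash
python3 -m crank '[{"x":0.05,"y":0,"z":0,"roll":0},{"x":0,"y":0,"z":0,"roll":0},{"x":0,"y":0,"z":0,"roll":0}]' >/dev/null; python3 st.py
python3 -m crank '[{"x":0.05,"y":0,"z":0,"roll":0},{"x":0,"y":0,"z":0,"roll":0},{"x":0,"y":0,"z":0,"roll":0}]' >/dev/null; python3 st.py
python3 -m crank '[{"x":0.05,"y":0,"z":0,"roll":0},{"x":0,"y":0,"z":0,"roll":0},{"x":0,"y":0,"z":0,"roll":0}]' >/dev/null; python3 st.py
```

```text
t54.7 [ 0.5224 -0.1091  0.1318] yaw 1.422 F [-0.9 -2.4  0.8] T [-0.33  0.16  0.02] q6 -0.20 eff6 0.015 op 0.0000
t55.1 [ 0.5225 -0.1086  0.132 ] yaw 1.422 F [ -4.1 -12.7   0.2] T [-1.62  0.48  0.03] q6 -0.19 eff6 0.020 op 0.0001
t55.5 [ 0.5226 -0.1082  0.1321] yaw 1.422 F [ -5.2 -20.   -0.3] T [-2.95  0.72  0.03] q6 -0.19 eff6 0.026 op -0.0002
```

```bash
python3 -m crank '[{"x":-0.3,"y":0,"z":0,"roll":0},{"x":-0.5,"y":0,"z":0,"roll":0},{"x":-0.5,"y":0,"z":-0.3,"roll":0},{"x":0,"y":0,"z":-0.9,"roll":0},{"x":0,"y":0,"z":-0.5,"roll":0},{"x":0,"y":0,"z":0,"roll":0},{"x":0,"y":0,"z":0,"roll":0}]'
python3 - <<'E'
from h import *
d=snap('wrist','w32.png');t=snap('top','top32.png');s=snap('side','side32.png')
cv2.imwrite('pics/z32.png',cv2.resize(t['img'][180:255,170:310,::-1],None,fx=5.5,fy=5.5,interpolation=cv2.INTER_CUBIC))
p=.1545-.052
for tr in (0,.046,.049,.052): print(tr,proj(d,np.array([.5385,.002,.152])+(.155-tr)*np.array([-.15,-.989,0])))
E
```

```text
t: 56.32
tool_pos: [0.5113, -0.1797, 0.2324]
tool_rot: [-2.378, -2.049, 0.0]
contact_force: [-0.0, 0.4, -0.8]
opening: -0.0002
0 [253.32306108 172.57954128]
0.046 [253.31198373 109.73267191]
0.049 [253.31120964 105.34091729]
0.052 [253.31042874 100.91054492]
```

View pics/w32.png

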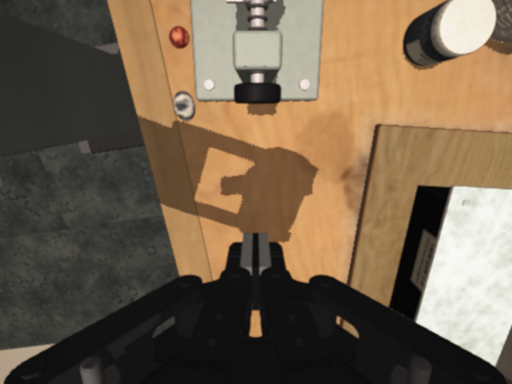

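View pics/z32.png

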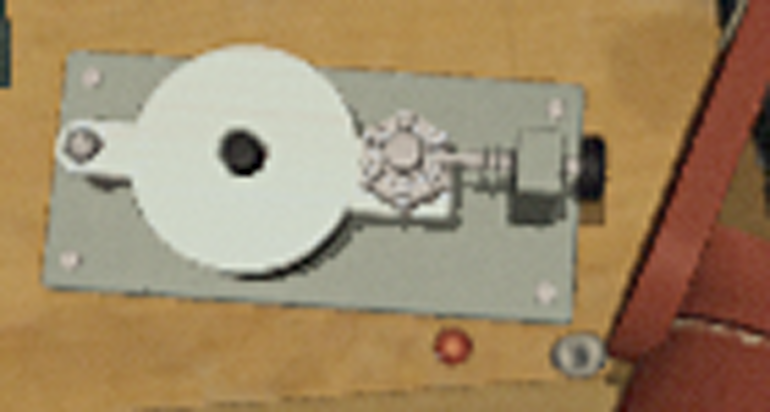

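```bash
python3 st.py; python3 -c "
from station import ctrl
print(ctrl.finish_job())"
```

```text
t56.5 [ 0.511  -0.1796  0.2317] yaw 1.423 F [-0.2 -0.2 -0.2] T [ 0.03 -0.02 -0.  ] q6 -0.33 eff6 -0.001 op -0.0001
the job is handed in; nothing more can be done
None
```

I carried out every step and handed the job in at about 56 s of the 210 s allowed. The hand-in gives no verdict, so the checks below are my own.

- **Stones:** I found four rough stones (one sandy, one grey-white, two reddish) and put all four in the bowl, lying side by side below the rim. The grey-white one shifted a few centimetres inside the bowl while the arm was elsewhere, but it stayed in. I left the three polished stones in the tool tray alone, since they look finished and are not on the bench.
- **Cover:** I swung it shut by the knob until it pressed on its stop at about 15 N. The measured cover angle afterwards was within about 0.01 rad of shut.
- **Nut:** I turned it clockwise until the torque jumped from about 0.05 to 0.32 N m, which is the washer starting to drag. I then turned it on about 0.3 to 0.6 rad until a slot faced the pin, without backing it off. The two slot readings disagreed slightly, 0.01 rad off from the gripper angle and 0.035 rad off from the picture. Both are inside the 0.13 rad limit.
- **Locking pin:** I pushed it to its stop (about 20 N at the end) and backed off. The last pictures show it staying in at about 49 mm of travel.
- **Everything else:** At hand-in the arm was clear, with no contact force. The cabochons were in place in the last pictures. I did not separately measure the jar's position, but the arm never worked near it.

Position estimates from the different cameras disagreed by up to about 7 mm (worst at the stud). I corrected for that by feel while gripping the nut.

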